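# Finish a kiln tier: level the prop columns, lid the jar, set the cone pack

## Robot

A 6-joint arm with a two-finger parallel gripper is mounted at the origin on the work surface. World frame = base frame: x ahead of the robot, y to its left, z up, the work surface at z = 0. Lengths are in m, angles in rad, forces in N, time in s.
With the tool pointing down it reaches from about 0.35 to 0.85 m from the base axis. Payload 8.1 kg.
Tool frame: the origin (TCP) lies midway between the tips of the shut fingers; the grasp point (between the pads) lies 19 mm behind it; z points along the fingers, y is the line along which they close (so a half turn about z gives the same grasp; the last joint's range is limited). The gripper opens to 93 mm and grips with 3 to 60 N. Pads are 15 mm wide; open, the fingers measure 128 mm over their backs; the gripper's body (75 mm by 188 mm) begins 65 mm behind the grasp point.
Start: joints at [1.037, 0.13, 1.488, -0, 1.523, -0.085], TCP at [0.26, 0.541, 0.219] pointing down, gripper open.
Joint ranges: [-2.96, 2.96], [-0.89, 2.26], [0.02, 2.5], [-1.34, 4.48], [0, 2.73], [-2.66, 2.66]. Speed limits (rad/s): [2.39, 2.39, 2.79, 3.14, 3.14, 3.14].

## Interface

Orientations are given as a rotation vector (axis times angle).
In Python, from plant import read_state, read_camera, camera_model, close_job gives the robot as it stands. The module is installed in compiled form; this text tells all that it offers.
- The arm moves only by the tool carry_out, never from a script. Its argument "moves" is a list of rows, each an object of numbers: "jaw": the finger opening in m, from 0 to 0.093; "dx", "dy", "dz": the shift along the tool's x, y, z in m; "yaw": the turn about the tool's z in rad. In form: [{"jaw": .., "dx": .., "dy": .., "dz": .., "yaw": ..}, ...]. A call has 1 to 8 rows; each row shifts and turns the commanded pose from where the row before left it, along the tool's axes as they then stand; what a row does not reach is not made up. A row lasts 1/8 s, in which the tool goes at most 62.5 mm and 10.7 degrees, less where a joint would pass 70% of its speed; a pose out of reach is approached as far as the arm can. A call is refused whole if a number of a shift passes 0.0625 or a number of a turn 0.188, either way. A call with a gripper value outside its range is refused whole. The fingers move at their own pace and stop on an object; "grip_force" is the grip in N (left out, the last holds). Time passes only in rows, so rows that do not move let the fingers close. It gives the time, the measured TCP pose, the force, the opening and the grip force at its end, in the units of the state.
- read_state(): the state, without advancing time (a new reading comes with each control period).
- read_camera(name): name is "side" or "top"; returns the picture (400x640x3 uint8, red, green, blue); there is no depth.
- camera_model(name): a dict with "camera_matrix" (3x3 intrinsics, pixels), "k1" (the pictures are not rectified: a ray, as slopes to the right and down, at radius r is drawn at 1 + k1 r^2 times it, then the intrinsics apply), "view" (4x4, takes a point from world to camera coordinates). Camera axes: x right, y up, looking along -z (the intrinsics and any distortion apply to the point x, -y, -z); pixel columns grow to the right and rows downward; lengths in m; the calibration is good to about 2 mm. A picture is of the moment at which its call begins. camera_model takes no time and is no camera call.
- close_job(): hands the job in; it is judged then, once.
The state is a dict: "t": time; "q": joint angles; "dq": joint speeds; "joint_torque": joint torques, N m; "tool_pos": TCP position; "orientation": TCP orientation; "force": force on the tool from outside, world axes, zero at the start; "wrist_torque": the same for the moment, N m; "opening": finger opening in m; "gripper_force": force on a finger pad.
Only numpy, scipy, OpenCV 4.12 (cv2) and the standard library are available. Lean on these libraries where they do the work, as an engineer would, in place of code of your own. Each camera call takes 0.05 s, during which the arm holds its last target. There are 200 camera calls.

## Task

Make this kiln shelf ready to carry the next one: top up each of the three standing props with one loose prop, standing upright and centred on top, so that all three columns end up the same height. Put the lid on the jar, properly seated, and stand the cone pack on the shelf midway between the two front columns (the pair nearest the robot) and in line with them, its row of cones running along the shelf's front edge. The standing props and the jar stay where they are, and none of all these pieces may be tipped over.

Things in the scene. Friction and masses are not known exactly. Their poses are not given: they have to be found in the camera images.
- kiln_hearth: Fixed base of a bench kiln: steel-edged brick slab 360 x 380 mm, 48 high, carrying a pale shelf 280 (x) by 300 (y), its top 75 mm above the table. Origin: centre of underside; x to the kiln's back (away from the robot), y left, z up. Props stand at about x -105, y +115 and -115 (front) and x 105, y 0 (back), the jar mid-shelf, a bowl and a tumbler (68 high) beside the back prop
- standing_round_prop: Pale buff kiln furniture. The prop on the shelf that is a round tube, 42 mm across, 100 mm high, with a 26 mm hole in its top. Loose, standing upright. Origin: centre of its underside, z up
- standing_square_prop: Pale buff kiln furniture. The prop on the shelf that is a square tube, 40 x 40 mm, 75 mm high, with a 24 mm square hole through it. Loose, standing upright. Origin: centre of its underside; x and y square to its faces, z up
- standing_hex_prop: Pale buff kiln furniture. The prop on the shelf that is a solid hexagonal block, 42 mm across flats (48.5 mm across corners), 50 mm high. Loose, standing upright. Origin: centre of its underside, z up; a corner lies on its x axis, so two of its flats face its +y and -y
- loose_round_prop: Pale buff kiln furniture. A round tube, 42 mm across and 100 mm high, the twin of the round prop on the shelf, about 0.19 kg, standing upright on the table to the right of the kiln. Origin: centre of its underside, z up
- loose_square_prop: Pale buff kiln furniture. A square tube, 40 x 40 mm and 75 mm high, the twin of the square prop on the shelf, about 0.15 kg, standing upright on the table to the right of the kiln. Origin: centre of its underside; x and y square to its faces, z up
- loose_hex_prop: Pale buff kiln furniture. A solid hexagonal block, 42 mm across flats and 50 mm high, the twin of the hexagonal prop on the shelf, about 0.13 kg, standing upright on the table to the right of the kiln. Origin: centre of its underside, z up; a corner lies on its x axis, so two of its flats face its +y and -y
- cone_pack: Cone pack: a brown clay bar 26 mm (x) by 58 mm (y), 18 mm high, with three slender pale cones fixed in a row along its length, tips 62 mm above its underside; about 0.09 kg, upright on the table right of the kiln. Origin: centre of its underside, x across the bar, y along the row, z up. Take it by the bar's sides or ends, not the cones
- jar: Grey open jar, round, 80 mm high, 78 mm across the belly, mouth 63 mm across inside, wall 5 mm. It stands upright near the middle of the kiln shelf, loose. Origin: centre of its underside, z up
- jar_lid: The jar's grey lid, 0.11 kg: boss 58 mm across, 6 deep, under a flange 77 mm across, 6 thick; round knob 24 mm across, from 12 to 40 mm above the underside. Lies right way up, on its boss, on the table right of the kiln. Origin: centre of the boss's underside, z up. Seated, the boss is inside the mouth, the flange on the rim, the origin 74 mm above the jar's

How it is judged:
By the outcome, as a careful person would: the job done as asked, in the order asked, and still so for the second after the job is handed in, with the robot touching nothing.
It also fails if it takes over 136 s, if anything falls off the work surface, if the arm or the gripper's body presses on something with over 40 N, if the wrist force passes 120 N, or if a joint passes its speed limit or range.

## Working session

There is one attempt and no reset: what is moved stays moved. The work goes in short steps, Python scripts to look and compute and a tool call to move; the robot and the scene stay as the last step left them, time stands still between calls to the robot, and variables do not carry over. Pictures are saved under pics/ and viewed, at most 14 in all, crops included, and the job is handed in when it is done.

Besides the shell and the picture viewer there is one more tool, called after "Call:" as name(argument=value, ...) on one line, values as JSON. carry_out: Moves the arm, as the interface text tells. Its arguments: {"type":"object","properties":{"moves":{"type":"array","items":{"type":"object","properties":{"jaw":{"type":"number"},"dx":{"type":"number"},"dy":{"type":"number"},"dz":{"type":"number"},"yaw":{"type":"number"}}}},"grip_force":{"type":"number"}},"required":["moves"]}

```bash
mkdir -p pics
python3 - <<'E'
from plant import *
import cv2
for n in("top","side"):
    im=read_camera(n); cv2.imwrite(f"pics/{n}0.png",im[:,:,::-1]); m=camera_model(n); print(n,m)
s=read_state(); print(s)
E
```

```text
top {'camera_matrix': array([[465.83911459,   0.        , 317.09819574],
       [  0.        , 465.83911459, 201.50429161],
       [  0.        ,   0.        ,   1.        ]]), 'k1': -0.06681966456058969, 'view': array([[-0.02856804, -0.99946894,  0.01567501, -0.05065651],
       [ 0.99663929, -0.02727577,  0.07724088, -0.56088778],
       [-0.07677231,  0.01782896,  0.99688923, -1.15853176],
       [ 0.        ,  0.        ,  0.        ,  1.        ]])}
side {'camera_matrix': array([[387.68122981,   0.        , 320.81131735],
       [  0.        , 387.68122981, 198.94974997],
       [  0.        ,   0.        ,   1.        ]]), 'k1': -0.03662592415218576, 'view': array([[-0.99112302, -0.13188125,  0.01680752,  0.51391472],
       [ 0.10835137, -0.72801712,  0.67694243, -0.12943802],
       [-0.07703985,  0.67275434,  0.73584404, -0.80187463],
       [ 0.        ,  0.        ,  0.        ,  1.        ]])}
{'t': 0.1, 'q': array([ 1.03662075e+00,  1.31058781e-01,  1.48916227e+00,  1.58857859e-05,
        1.52299303e+00, -8.54268728e-02]), 'dq': array([-0.00144058, -0.00259565, -0.00072687,  0.00077512, -0.00017001,
        0.00084777]), 'joint_torque': array([ 1.19343207e-03, -5.61332595e+01, -4.93098986e+01,  7.70857232e-02,
        2.91193917e-02, -9.08399466e-05]), 'tool_pos': array([0.26003411, 0.54016363, 0.21771284]), 'orientation': array([-6.98880809e-01, -3.06234609e+00,  2.41769112e-03]), 'force': array([ 1.34313991, -0.25421994,  0.30356424]), 'wrist_torque': array([-0.00564282, -0.00162519, -0.01014962]), 'gripper_force': 0.0, 'opening': 0.0928992723594662}
```

View pics/top0.png

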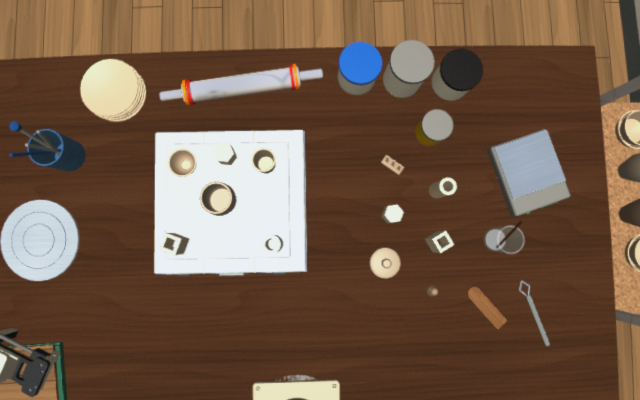

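View pics/side0.png

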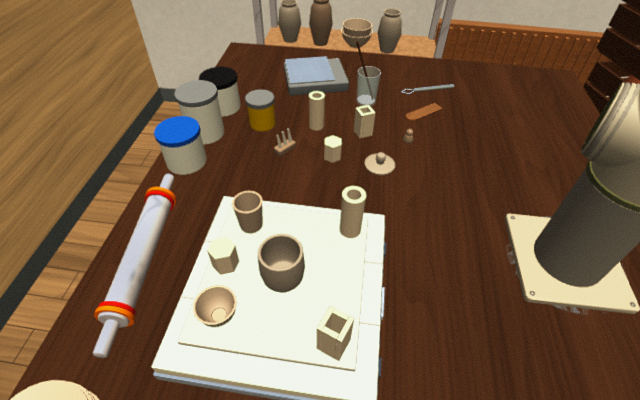

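The top view shows the front-left square prop at (175,244), front-right round at (274,243), back hex at (226,155) and the jar at (217,198). The loose pieces are cone pack (392,165), round (447,187), hex (393,213), square (441,241) and lid (385,263). So the pairing is square on square, hex on round, round on hex, each column 150 mm. I'll zoom in for measuring.

```bash
cat > h.py <<'E'
import numpy as np, cv2
from plant import *
def ray(n,uv):
    m=camera_model(n);K=m["camera_matrix"]
    p=cv2.undistortPoints(np.array(uv,float).reshape(-1,1,2),K,np.array([m["k1"],0,0,0.]))[:,0]  # approx inverse
    V=m["view"];R=V[:3,:3];c=-R.T@V[:3,3]
    d=np.c_[p[:,0],-p[:,1],-np.ones(len(p))]@R
    return c,d
def onz(n,uv,z):
    c,d=ray(n,uv); return c+d*((z-c[2])/d[:,2])[:,None]
def proj(n,P):
    m=camera_model(n);K=m["camera_matrix"];V=m["view"]
    q=np.atleast_2d(P)@V[:3,:3].T+V[:3,3]; s=np.c_[q[:,0]/-q[:,2],-q[:,1]/-q[:,2]]
    s=s*(1+m["k1"]*(s**2).sum(1))[:,None]
    return s@K[:2,:2].T+K[:2,2]
E
python3 - <<'E'
import cv2
a=cv2.imread('pics/top0.png')
A=cv2.resize(a[130:280,150:310],None,fx=4,fy=4,interpolation=cv2.INTER_CUBIC)
cv2.imwrite('pics/cA.png',A)
B=cv2.resize(a[145:290,365:465],None,fx=4,fy=4,interpolation=cv2.INTER_CUBIC)
cv2.imwrite('pics/cB.png',B)
E
```

```text
(no output)
```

View pics/cA.png

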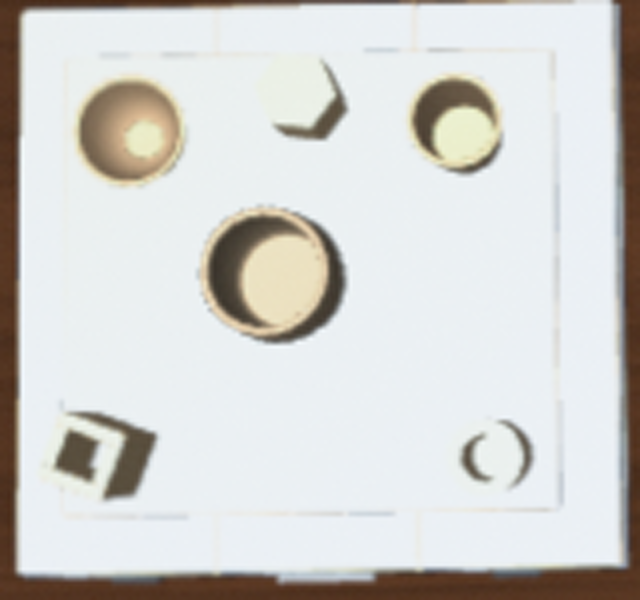

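View pics/cB.png

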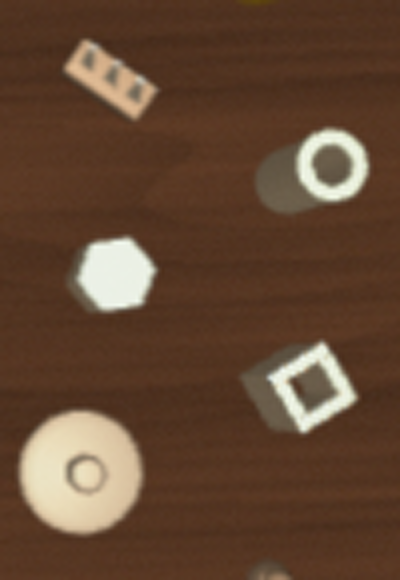

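Shelf props differ only slightly in hue (buff against bluish white), and the loose tops are clear. Next I measure them by masks and contours.

```bash
cat > m.py <<'E'
from h import *
a=cv2.imread('pics/top0.png'); 
def big(c,mask):
    n,l,s,ct=cv2.connectedComponentsWithStats(mask); return None
def reg(x0,x1,y0,y1,f,thr,z,name,k=8):
    A=cv2.resize(a[y0:y1,x0:x1].astype(np.float32),None,fx=k,fy=k,interpolation=cv2.INTER_CUBIC)
    M=(f(A)>thr).astype(np.uint8)
    cs,_=cv2.findContours(M,cv2.RETR_EXTERNAL,cv2.CHAIN_APPROX_NONE)
    c=max(cs,key=cv2.contourArea)[:,0].astype(float)
    uv=(c+.5)/k-.5+[x0,y0]
    P=onz("top",uv,z)[:,:2]; Pm=(P*1000).astype(np.float32)
    (cx,cy),(w,h),an=cv2.minAreaRect(Pm); h_=cv2.convexHull(Pm); (ex,ey),r=cv2.minEnclosingCircle(Pm)
    mm=cv2.moments(h_)
    print(name,"rect c",np.round([cx,cy,w,h,an],1),"circ",np.round([ex,ey,r],1),"centroid",np.round([mm['m10']/mm['m00'],mm['m01']/mm['m00']],1),"area",round(cv2.contourArea(h_)))
    return h_[:,0]
bright=lambda A:A.min(2)
warm=lambda A:A[...,2]-A[...,0]
E
python3 - <<'E'
from m import *
print("px shelf",a[200,190],a[260,230],"hex",a[153,223],"sq",a[238,166],a[250,166],"rnd",a[243,269],a[243,283],a[236,274],"jar rim")
reg(425,465,170,205,bright,120,.1,"loose round")
reg(425,465,225,260,bright,120,.075,"loose sq")
h=reg(378,410,200,228,bright,120,.05,"loose hex")
ap=cv2.approxPolyDP(h,5,True)[:,0]; print(ap.round(1).tolist())
reg(366,404,240,282,lambda A:A[...,2],130,.012,"lid")
reg(378,408,150,178,lambda A:A[...,2],110,.018,"cone")
W=lambda A:A[...,2]-A[...,0]
reg(150,310,125,280,lambda A:A.min(2),150,.048,"kiln",4)
reg(152,192,230,258,W,0,.15,"sq st")
reg(212,240,140,168,W,0,.125,"hex st")
reg(262,288,230,256,W,0,.175,"rnd st")
cv2.imwrite('pics/w.png',cv2.resize(np.clip(128+4*W(a[130:280,150:310].astype(int)),0,255).astype(np.uint8),None,fx=4,fy=4))
E
```

```text
px shelf [241 240 235] [244 240 235] hex [231 240 235] sq [163 177 176] [231 240 235] rnd [235 237 232] [207 204 199] [235 237 232] jar rim
loose round rect c [ 582.1 -378.4   43.3   43.2   43. ] circ [ 582.4 -378.4   22.1] centroid [ 582.3 -378.5] area 1479
loose sq rect c [ 449.7 -367.4   42.1   42.8   28.8] circ [ 449.9 -366.8   28. ] centroid [ 449.8 -367.2] area 1752
loose hex rect c [ 523.  -254.5   43.7   49.5    7.5] circ [ 523.  -254.5   24.8] centroid [ 523.1 -254.4] area 1674
[[545.2999877929688, -264.0], [536.4000244140625, -235.5], [520.5, -229.89999389648438], [501.79998779296875, -243.5], [505.6000061035156, -271.1000061035156], [525.5999755859375, -279.1000061035156]]
lid rect c [ 399.4 -234.1   78.3   78.7   43.3] circ [ 399.7 -234.    39.8] centroid [ 399.6 -233.9] area 4858
cone rect c [ 650.2 -262.4   59.7   28.1   53.3] circ [ 649.9 -262.1   31.4] centroid [ 650.1 -262.2] area 1627
kiln rect c [562.5 151.7 375.7 358.8  89.4] circ [564.2 152.  255.4] centroid [563.8 151.9] area 133431
sq st rect c [462.3 261.2  58.4  49.7  70.9] circ [463.5 260.4  35. ] centroid [463.5 261.4] area 2579
hex st rect c [668.8 147.6  54.8  51.   86.4] circ [670.3 150.5  31.5] centroid [669.7 148.2] area 2162
rnd st rect c [456.5  46.2  28.6  17.7   7.3] circ [457.2  41.2  14.3] centroid [456.7  44.8] area 389
```

View pics/w.png

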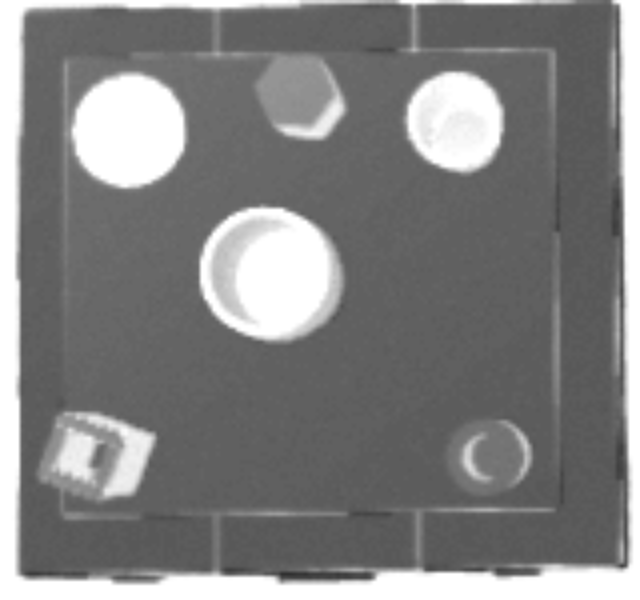

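The hue map separates tops from the shelf; side walls are darker, so top = slightly warm and bright. I refine the measurements with that.

Run:
```python
from m import *
from scipy.optimize import least_squares
g=cv2.GaussianBlur
top=lambda A:np.where((g(warm(A),(0,0),3)>-7)&(A.min(2)>212),1.,0.)
all_=lambda A:np.where((g(warm(A),(0,0),3)>-7),1.,0.)
h=reg(160,192,228,258,lambda A:np.where((A.min(2)<215),1.,0.),.5,.15,"sq dark")
h=reg(158,192,228,260,lambda A:g(all_(A),(0,0),4),.5,.15,"sq all")
print(cv2.approxPolyDP(h,5,True)[:,0].round().tolist())
h=reg(210,240,144,168,lambda A:g(top(A),(0,0),4),.5,.125,"hex top"); print(cv2.approxPolyDP(h,4,True)[:,0].round().tolist())
h=reg(258,290,230,258,lambda A:g(all_(A),(0,0),4),.5,.175,"rnd all")
p=h[h[:,1]>42]
f=least_squares(lambda c:np.hypot(*(p-c[:2]).T)-21,[455,40]);print("rnd fit",f.x.round(1),np.abs(f.fun).max(),len(p))
f=least_squares(lambda c:np.hypot(*(p-c[:2]).T)-c[2],[455,40,21]);print("rnd fit",f.x.round(1),np.abs(f.fun).max(),len(p))
h=reg(196,240,178,218,warm,5,.155,"jar")
A=cv2.resize(a[178:218,196:240].astype(np.float32),None,fx=8,fy=8,interpolation=cv2.INTER_CUBIC)
p=h[(h[:,1]>165)|(h[:,0]>590)]
f=least_squares(lambda c:np.hypot(*(p-c[:2]).T)-c[2],[570,160,37]);print("jar fit",f.x.round(1),np.abs(f.fun).max(),len(p))
```

```text
sq dark rect c [469.  247.6  60.5  44.3  22.9] circ [466.3 256.3  31.6] centroid [465.5 251.4] area 1811
sq all rect c [461.8 261.2  64.6  74.5  76.1] circ [462.8 258.1  41.5] centroid [461.5 261.1] area 3890
[[500.0, 277.0], [449.0, 294.0], [428.0, 281.0], [427.0, 236.0], [476.0, 227.0], [499.0, 258.0]]
hex top rect c [664.8 148.4  70.8  56.4  88.4] circ [664.8 148.4  45.2] centroid [664.9 148.3] area 3933
[[694.0, 183.0], [638.0, 183.0], [636.0, 114.0], [692.0, 113.0]]
rnd all rect c [458.2  38.1  42.7  48.6  15.7] circ [457.5  38.2  24.7] centroid [457.7  38.3] area 1661
rnd fit [457.4  41.7] 0.4991018101102469 31
rnd fit [457.4  41.3  21.3] 0.49179188344746905 31
jar rect c [562.8 160.6  82.8  74.2  61.9] circ [562.7 160.6  41.5] centroid [563.1 160.8] area 4863
jar fit [564.6 164.   37.4] 1.0466896724687516 41
```

Run:
```python
from m import *
f=a.astype(np.float32)
def c(x,y): 
    W=warm(f[y:y+28,x:x+36]); W=cv2.resize(W,None,fx=11,fy=11,interpolation=cv2.INTER_CUBIC)
    return np.clip(100+14*(W+8),0,255)
o=np.hstack([c(158,230),c(208,140)])
print(np.round(warm(f[150:156,205:222]),0).astype(int))
cv2.imwrite('pics/w2.png',o.astype(np.uint8))
```

```text
[[-4 -5 -5 -5 -4 -5 -5 -5 -3  2  5  5  5  5  5  4  4]
 [-4 -5 -5 -5 -5 -5 -5 -5 -1  4  6  4  5  5  5  4  5]
 [-5 -5 -6 -5 -5 -5 -5 -5 -3  3  5  5  5  4  5  4  4]
 [-5 -5 -5 -5 -5 -5 -5 -5 -4  0  4  4  4  5  4  5  4]
 [-5 -5 -5 -5 -5 -5 -5 -5 -5 -1  4  5  4  5  4  4  4]
 [-5 -5 -5 -5 -5 -5 -5 -5 -6 -4  3  4  5  5  4  4  4]]
```

View pics/w2.png

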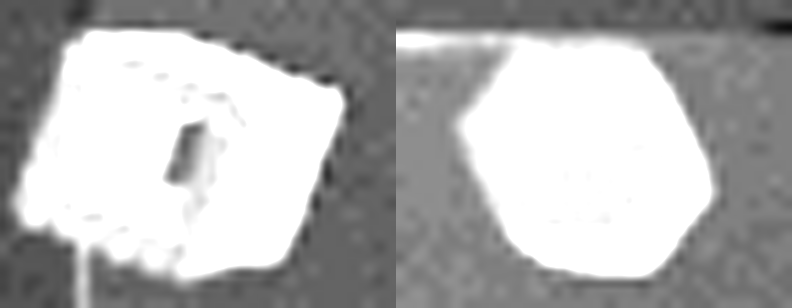

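Run:
```python
from m import *
f=lambda A:np.where((warm(A)>0)&(A.min(2)>205),1.,0.)
h=reg(210,242,146,166,f,.5,.125,"hex"); print(cv2.approxPolyDP(h,4,True)[:,0].round(1).tolist())
f=lambda A:np.where((warm(A)>-1.5)&(A.min(2)>205),1.,0.)
for e in (0,):
  h=reg(158,184,231,256,f,.5,.15,"sq"); print(cv2.approxPolyDP(h,5,True)[:,0].round(1).tolist())
```

```text
hex rect c [670.4 151.6  37.6  45.7   1.7] circ [671.3 151.8  23.4] centroid [670.9 151.9] area 1346
[[688.7999877929688, 166.0], [675.7000122070312, 174.60000610351562], [652.7000122070312, 164.89999389648438], [652.0999755859375, 142.6999969482422], [669.0999755859375, 128.8000030517578], [687.9000244140625, 135.3000030517578]]
sq rect c [461.  271.5  40.8  51.1  72.8] circ [462.8 270.1  27.9] centroid [461.6 271.2] area 1786
[[489.20001220703125, 279.20001220703125], [452.5, 294.0], [437.29998779296875, 281.6000061035156], [436.79998779296875, 259.79998779296875], [473.20001220703125, 247.0]]
```

Measured (mm): standing square (463,270) at −21°, standing round (457.4,41.5), standing hex (672.7,152), jar (564.6,164). Loose square (449.8,−367) at 28.8°, hex (523,−254.5) with flat normals at 7.5°, round (582,−378.5), lid (399.5,−234), cone pack (650,−262). These agree with the given sizes and the layout about the kiln centre (563,152). Next is a small planning helper.

```bash
cat >> h.py <<'E'
from scipy.spatial.transform import Rotation as Ro
def plan(*wps):
    """wps: (x,y,z,phi_deg|None) mm; phi = world angle of tool y. Shifts in tool axes after the yaw."""
    s=read_state();p=s["tool_pos"]*1000;R=Ro.from_rotvec(s["orientation"]).as_matrix()
    ph=np.degrees(np.arctan2(R[1,1],R[0,1]));print("t",round(s["t"],2),"p",p.round(1),"phi",ph.round(1),"tilt",R[:2,2].round(4),"open",round(s["opening"]*1000,1),"F",s["force"].round(1))
    for x,y,z,f in wps:
        if f is None:f=ph
        d=(ph-f+90)%180-90; c,sn=np.cos(np.radians(f)),np.sin(np.radians(f))
        D=np.array([x,y,z])-p
        # tool y=(c,sn), tool x = (-sn,c) with z down
        L=np.array([-sn*D[0]+c*D[1],c*D[0]+sn*D[1],-D[2]])
        n=max(np.ceil(np.linalg.norm(L)/60),1)
        print("yaw",np.radians(d).round(3),"L mm",L.round(1),"rows",n,"per row",(L/n/1000).round(4))
        p=np.array([x,y,z]);ph=ph-d
E
python3 -c "
from h import *
plan((420,150,260,28.8),(450,-367,200,None),(450,-367,26,None))"
```

```text
t 0.1 p [260.  540.2 217.7] phi 64.3 tilt [-0.0008 -0.0014] open 92.9 F [ 1.3 -0.3  0.3]
yaw 0.619 L mm [-419.   -47.8  -42.3] rows 8.0 per row [-0.0524 -0.006  -0.0053]
yaw 0.0 L mm [-467.5 -222.8   60. ] rows 9.0 per row [-0.0519 -0.0248  0.0067]
yaw 0.0 L mm [  0.   0. 174.] rows 3.0 per row [0.    0.    0.058]
```

Call:
carry_out(moves=[{"yaw": 0.155, "dz": -0.01}, {"yaw": 0.155, "dz": -0.01}, {"yaw": 0.155, "dz": -0.01}, {"yaw": 0.154, "dz": -0.01}, {"dx": -0.053, "dy": -0.006}, {"dx": -0.053, "dy": -0.006}, {"dx": -0.053, "dy": -0.006}, {"dx": -0.053, "dy": -0.006}], grip_force=25)

```text
invalid input at $.moves[0]: expected keys jaw, dx, dy, dz, yaw
```

Call:
carry_out(moves=[{"dx": -0.053, "dy": -0.006}, {"dx": -0.053, "dy": -0.006}, {"dx": -0.053, "dy": -0.006}, {"dx": -0.053, "dy": -0.006}, {"dx": -0.052, "dy": -0.025}, {"dx": -0.052, "dy": -0.025}, {"dx": -0.052, "dy": -0.025}, {"dx": -0.052, "dy": -0.025}])

```text
invalid input at $.moves[0]: expected keys jaw, dx, dy, dz, yaw
```

Call:
carry_out(moves=[{"dx": -0.052, "dy": -0.025}, {"dx": -0.052, "dy": -0.025}, {"dx": -0.052, "dy": -0.025}, {"dx": -0.045, "dy": -0.022, "jaw": 0.07}, {"dx": -0.02, "dz": 0.03}])

```text
invalid input at $.moves[0]: expected keys jaw, dx, dy, dz, yaw
```

```bash
python3 -c "
from h import *
plan((450,-367,120,28.8),(450,-367,26,None))"
```

```text
t 0.1 p [260.  540.2 217.7] phi 64.3 tilt [-0.0008 -0.0014] open 92.9 F [ 1.3 -0.3  0.3]
yaw 0.619 L mm [-886.5 -270.6   97.7] rows 16.0 per row [-0.0554 -0.0169  0.0061]
yaw 0.0 L mm [ 0.  0. 94.] rows 2.0 per row [0.    0.    0.047]
```

All keys are needed in each row.

Call:
carry_out(moves=[{"jaw": 0.07, "dx": 0, "dy": 0, "dz": -0.01, "yaw": 0.155}, {"jaw": 0.07, "dx": 0, "dy": 0, "dz": -0.01, "yaw": 0.155}, {"jaw": 0.07, "dx": 0, "dy": 0, "dz": -0.01, "yaw": 0.155}, {"jaw": 0.07, "dx": 0, "dy": 0, "dz": -0.01, "yaw": 0.154}, {"jaw": 0.07, "dx": -0.053, "dy": -0.006, "dz": 0, "yaw": 0}, {"jaw": 0.07, "dx": -0.053, "dy": -0.006, "dz": 0, "yaw": 0}, {"jaw": 0.07, "dx": -0.053, "dy": -0.006, "dz": 0, "yaw": 0}, {"jaw": 0.07, "dx": -0.053, "dy": -0.006, "dz": 0, "yaw": 0}], grip_force=25)

```text
t: 1.1
tool_pos: [0.3416, 0.3416, 0.2582]
orientation: [-1.598, -2.705, 0.001]
force: [0.8, 0.4, 0.5]
opening: 0.0698
gripper_force: 0.0
```

Call:
carry_out(moves=[{"jaw": 0.07, "dx": -0.053, "dy": -0.006, "dz": 0, "yaw": 0}, {"jaw": 0.07, "dx": -0.053, "dy": -0.006, "dz": 0, "yaw": 0}, {"jaw": 0.07, "dx": -0.053, "dy": -0.006, "dz": 0, "yaw": 0}, {"jaw": 0.07, "dx": -0.053, "dy": -0.006, "dz": 0, "yaw": 0}, {"jaw": 0.07, "dx": -0.052, "dy": -0.025, "dz": 0, "yaw": 0}, {"jaw": 0.07, "dx": -0.052, "dy": -0.025, "dz": 0, "yaw": 0}, {"jaw": 0.07, "dx": -0.052, "dy": -0.025, "dz": 0, "yaw": 0}, {"jaw": 0.07, "dx": -0.052, "dy": -0.025, "dz": 0, "yaw": 0}])

```text
t: 2.1
tool_pos: [0.4349, -0.0863, 0.2584]
orientation: [1.599, 2.704, 0.0]
force: [1.9, 0.3, -0.9]
opening: 0.07
gripper_force: 0.0
```

Call:
carry_out(moves=[{"jaw": 0.07, "dx": -0.052, "dy": -0.025, "dz": 0, "yaw": 0}, {"jaw": 0.07, "dx": -0.052, "dy": -0.025, "dz": 0, "yaw": 0}, {"jaw": 0.07, "dx": -0.052, "dy": -0.025, "dz": 0, "yaw": 0}, {"jaw": 0.07, "dx": -0.052, "dy": -0.025, "dz": 0, "yaw": 0}, {"jaw": 0.07, "dx": -0.045, "dy": -0.022, "dz": 0.02, "yaw": 0}, {"jaw": 0.07, "dx": 0, "dy": 0, "dz": 0.03, "yaw": 0}, {"jaw": 0.07, "dx": 0, "dy": 0, "dz": 0, "yaw": 0}])

```text
t: 2.98
tool_pos: [0.4485, -0.3639, 0.2049]
orientation: [-1.597, -2.698, -0.003]
force: [-1.0, -0.1, 0.2]
opening: 0.07
gripper_force: 0.0
```

```bash
python3 -c "
from h import *
plan((450,-367,120,28.8),(450,-367,26,None))"
```

```text
t 2.98 p [ 448.5 -363.9  204.9] phi 28.8 tilt [-0.0049  0.0049] open 70.0 F [-1.  -0.1  0.2]
yaw -0.001 L mm [-3.4 -0.2 84.9] rows 2.0 per row [-0.0017 -0.0001  0.0425]
yaw 0.0 L mm [ 0.  0. 94.] rows 2.0 per row [0.    0.    0.047]
```

Call:
carry_out(moves=[{"jaw": 0.07, "dx": -0.003, "dy": 0, "dz": 0.05, "yaw": 0}, {"jaw": 0.07, "dx": 0, "dy": 0, "dz": 0.05, "yaw": 0}, {"jaw": 0.07, "dx": 0, "dy": 0, "dz": 0.045, "yaw": 0}, {"jaw": 0.07, "dx": 0, "dy": 0, "dz": 0.034, "yaw": 0}, {"jaw": 0.07, "dx": 0, "dy": 0, "dz": 0, "yaw": 0}, {"jaw": 0.03, "dx": 0, "dy": 0, "dz": 0, "yaw": 0}, {"jaw": 0.03, "dx": 0, "dy": 0, "dz": 0, "yaw": 0}, {"jaw": 0.03, "dx": 0, "dy": 0, "dz": 0, "yaw": 0}])

```text
t: 3.98
tool_pos: [0.4527, -0.3685, 0.0315]
orientation: [1.597, 2.702, -0.001]
force: [-1.8, -1.0, 1.9]
opening: 0.0447
gripper_force: 1.1
```

Call:
carry_out(moves=[{"jaw": 0.03, "dx": 0, "dy": 0, "dz": 0, "yaw": 0}, {"jaw": 0.03, "dx": 0, "dy": 0, "dz": 0, "yaw": 0}])

```text
t: 4.22
tool_pos: [0.4523, -0.3684, 0.0311]
orientation: [1.598, 2.703, -0.001]
force: [-2.2, 0.2, 7.0]
opening: 0.0398
gripper_force: 25.0
```

```bash
python3 -c "
from h import *
plan((450,-367,290,None),(460,200,290,69),(463,270,290,69),(463,270,176,None))"
```

```text
t 4.22 p [ 452.3 -368.4   31.1] phi 28.8 tilt [ 0.0012 -0.0016] open 39.8 F [-2.2  0.2  7. ]
yaw 0.0 L mm [   2.4   -1.3 -258.9] rows 5.0 per row [ 0.0005 -0.0003 -0.0518]
yaw -0.701 L mm [193.9 532.9   0. ] rows 10.0 per row [0.0194 0.0533 0.    ]
yaw 0.0 L mm [22.3 66.4  0. ] rows 2.0 per row [0.0111 0.0332 0.    ]
yaw 0.0 L mm [  0.   0. 114.] rows 2.0 per row [0.    0.    0.057]
```

Call:
carry_out(moves=[{"jaw": 0.03, "dx": 0, "dy": 0, "dz": -0.04, "yaw": 0}, {"jaw": 0.03, "dx": 0, "dy": 0, "dz": -0.055, "yaw": -0.175}, {"jaw": 0.03, "dx": 0, "dy": 0, "dz": -0.055, "yaw": -0.175}, {"jaw": 0.03, "dx": 0, "dy": 0, "dz": -0.055, "yaw": -0.175}, {"jaw": 0.03, "dx": 0, "dy": 0, "dz": -0.055, "yaw": -0.176}, {"jaw": 0.03, "dx": 0.018, "dy": 0.05, "dz": 0, "yaw": 0}, {"jaw": 0.03, "dx": 0.02, "dy": 0.055, "dz": 0, "yaw": 0}, {"jaw": 0.03, "dx": 0.02, "dy": 0.055, "dz": 0, "yaw": 0}])

```text
t: 5.22
tool_pos: [0.4547, -0.1958, 0.2895]
orientation: [0.574, 3.089, 0.001]
force: [1.0, 0.1, -2.0]
opening: 0.0397
gripper_force: 25.0
```

Call:
carry_out(moves=[{"jaw": 0.03, "dx": 0.02, "dy": 0.055, "dz": 0, "yaw": 0}, {"jaw": 0.03, "dx": 0.02, "dy": 0.055, "dz": 0, "yaw": 0}, {"jaw": 0.03, "dx": 0.02, "dy": 0.055, "dz": 0, "yaw": 0}, {"jaw": 0.03, "dx": 0.02, "dy": 0.055, "dz": 0, "yaw": 0}, {"jaw": 0.03, "dx": 0.02, "dy": 0.055, "dz": 0, "yaw": 0}, {"jaw": 0.03, "dx": 0.02, "dy": 0.055, "dz": 0, "yaw": 0}, {"jaw": 0.03, "dx": 0.02, "dy": 0.055, "dz": 0, "yaw": 0}, {"jaw": 0.03, "dx": 0.015, "dy": 0.035, "dz": 0, "yaw": 0}])

```text
t: 6.22
tool_pos: [0.4602, 0.2528, 0.2893]
orientation: [-0.57, -3.089, -0.0]
force: [0.7, -0.6, -1.4]
opening: 0.0397
gripper_force: 25.0
```

Call:
carry_out(moves=[{"jaw": 0.03, "dx": 0, "dy": 0, "dz": 0, "yaw": 0}, {"jaw": 0.03, "dx": 0, "dy": 0, "dz": 0, "yaw": 0}])

```text
t: 6.48
tool_pos: [0.4608, 0.2498, 0.2894]
orientation: [-0.572, -3.089, 0.001]
force: [-0.2, 0.3, -1.0]
opening: 0.04
gripper_force: 25.0
```

```bash
python3 -c "
from h import *
plan((463,270,250,69),(463,270,182,None))
cv2.imwrite('pics/s1.png',read_camera('side')[:,:,::-1])
b=cv2.imread('pics/s1.png')
cv2.imwrite('pics/s1c.png',cv2.resize(b[210:370,250:450],None,fx=3,fy=3,interpolation=cv2.INTER_CUBIC))"
```

```text
t 6.47 p [460.8 249.8 289.4] phi 69.0 tilt [-0.0006 -0.0006] open 40.0 F [-0.2  0.3 -1. ]
yaw 0.0 L mm [ 5.2 19.6 39.4] rows 1.0 per row [0.0052 0.0196 0.0394]
yaw 0.0 L mm [ 0.  0. 68.] rows 2.0 per row [0.    0.    0.034]
```

View pics/s1c.png

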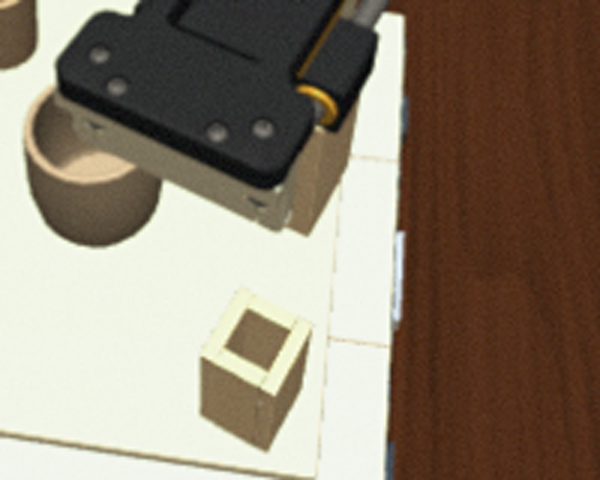

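The side view shows the standing square's top clearly: corners at crop (243,290), (312,325), (267,392), (202,355). I'll use these to cross-check its centre and angle.

```bash
python3 -c "
from h import *
c=np.array([[243,290],[312,325],[267,392],[202,355]])/3.+[250,210]-.33
P=onz('side',c,.150)[:,:2]*1000;print(P.round(1),P.mean(0))
e=np.roll(P,-1,0)-P;print(np.degrees(np.arctan2(e[:,1],e[:,0])).round(1),np.hypot(*e.T))
# loose square & others via side0
s=cv2.imread('pics/side0.png')
def top(x0,x1,y0,y1,z,thr=150):
    A=cv2.resize(s[y0:y1,x0:x1],None,fx=8,fy=8,interpolation=cv2.INTER_CUBIC)
    M=(A.min(2)>thr).astype(np.uint8);cs,_=cv2.findContours(M,0,1);k=max(cs,key=cv2.contourArea)[:,0]
    P=(onz('side',(k+.5)/8-.5+[x0,y0],z)[:,:2]*1000).astype(np.float32);print(cv2.minAreaRect(P))
top(300,335,85,110,.1);top(348,382,98,122,.075);top(318,350,130,152,.05)
print(proj('side',[[.4574,.0415,.175],[.6727,.152,.125],[.5646,.164,.155]]))
"
```

```text
[[473.8 246.7]
 [439.2 260.1]
 [457.1 295.5]
 [488.9 282.1]] [464.74147243 271.08084777]
[ 158.8   63.2  -22.9 -113.1] [37.07882079 39.67114542 34.5198724  38.52209181]
((582.4680786132812, -377.6940002441406), (40.61220169067383, 41.57550811767578), 9.041041374206543)
((451.04559326171875, -383.89031982421875), (48.88869094848633, 86.45317077636719), 2.838108539581299)
((523.0371704101562, -253.83889770507812), (42.84123992919922, 45.148502349853516), 67.34342956542969)
[[353.87347432 194.17975455]
 [220.73042695 247.35585573]
 [280.46337561 250.54509623]]
```

Call:
carry_out(moves=[{"jaw": 0.03, "dx": 0.003, "dy": 0.02, "dz": 0.03, "yaw": 0.017}, {"jaw": 0.03, "dx": 0, "dy": 0, "dz": 0.04, "yaw": 0}, {"jaw": 0.03, "dx": 0, "dy": 0, "dz": 0.02, "yaw": 0}, {"jaw": 0.03, "dx": 0, "dy": 0, "dz": 0, "yaw": 0}, {"jaw": 0.03, "dx": 0, "dy": 0, "dz": 0, "yaw": 0}])

```text
t: 7.15
tool_pos: [0.4663, 0.2699, 0.2015]
orientation: [0.6, 3.082, 0.002]
force: [-0.2, 0.8, -1.4]
opening: 0.0398
gripper_force: 25.0
```

```bash
python3 -c "
from h import *
plan((465.9,269.7,182,68))"
```

```text
t 7.15 p [466.3 269.9 201.5] phi 68.0 tilt [0.0022 0.001 ] open 39.8 F [-0.2  0.8 -1.4]
yaw -0.001 L mm [ 0.3 -0.3 19.5] rows 1.0 per row [ 0.0003 -0.0003  0.0195]
```

Call:
carry_out(moves=[{"jaw": 0.03, "dx": 0, "dy": 0, "dz": 0.01, "yaw": 0}, {"jaw": 0.03, "dx": 0, "dy": 0, "dz": 0.005, "yaw": 0}, {"jaw": 0.03, "dx": 0, "dy": 0, "dz": 0.003, "yaw": 0}, {"jaw": 0.03, "dx": 0, "dy": 0, "dz": 0.001, "yaw": 0}, {"jaw": 0.03, "dx": 0, "dy": 0, "dz": 0, "yaw": 0}])

```text
t: 7.78
tool_pos: [0.4656, 0.2701, 0.1811]
orientation: [0.599, 3.083, 0.0]
force: [-0.7, -0.8, 2.3]
opening: 0.0395
gripper_force: 25.0
```

Call:
carry_out(moves=[{"jaw": 0.046, "dx": 0, "dy": 0, "dz": 0, "yaw": 0}, {"jaw": 0.06, "dx": 0, "dy": 0, "dz": 0, "yaw": 0}, {"jaw": 0.065, "dx": 0, "dy": 0, "dz": 0, "yaw": 0}, {"jaw": 0.065, "dx": 0, "dy": 0, "dz": -0.04, "yaw": 0}, {"jaw": 0.065, "dx": 0, "dy": 0, "dz": -0.055, "yaw": 0}, {"jaw": 0.065, "dx": 0, "dy": 0, "dz": -0.02, "yaw": 0}, {"jaw": 0.065, "dx": -0.04, "dy": -0.04, "dz": 0, "yaw": 0}, {"jaw": 0.065, "dx": -0.04, "dy": -0.04, "dz": 0, "yaw": 0}])

```text
t: 8.78
tool_pos: [0.5098, 0.1652, 0.2954]
orientation: [0.596, 3.085, -0.0]
force: [1.6, -0.1, -0.0]
opening: 0.065
gripper_force: 0.0
```

```bash
python3 -c "
from h import *
plan((500,-100,280,67.5),(523,-254,200,67.5))
cv2.imwrite('pics/s2.png',read_camera('side')[:,:,::-1]);cv2.imwrite('pics/t2.png',read_camera('top')[:,:,::-1])
b=cv2.imread('pics/s2.png');c=cv2.imread('pics/t2.png')
r=lambda q:cv2.resize(q,None,fx=4,fy=4,interpolation=cv2.INTER_CUBIC)
cv2.imwrite('pics/c2.png',np.hstack([r(b[240:370,300:380]),r(c[195:325,140:240])[:520]]))"
```

```text
t 8.78 p [509.8 165.2 295.4] phi 68.1 tilt [ 0. -0.] open 65.0 F [ 1.6 -0.1 -0. ]
yaw 0.011 L mm [ -92.5 -248.8   15.4] rows 5.0 per row [-0.0185 -0.0498  0.0031]
yaw 0.0 L mm [ -80.2 -133.5   80. ] rows 3.0 per row [-0.0267 -0.0445  0.0267]
```

View pics/c2.png

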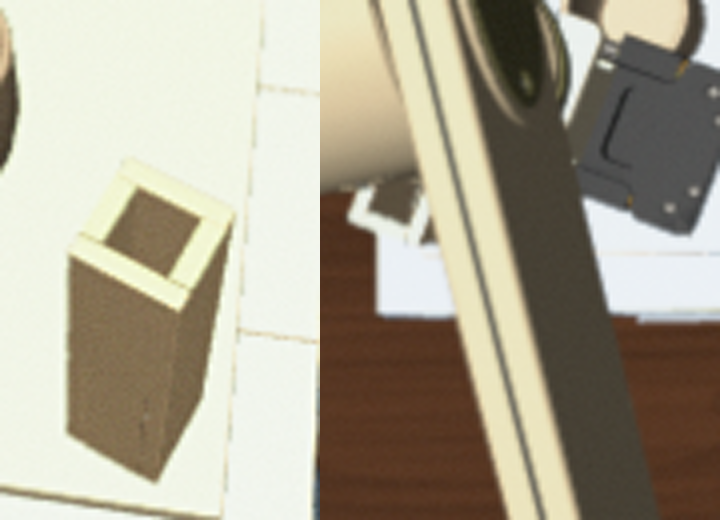

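The square column's side faces run straight with no visible step (top corners crop (128,160) to (180,310)), so it is well centred. Next, the hex.

Call:
carry_out(moves=[{"jaw": 0.065, "dx": -0.018, "dy": -0.05, "dz": 0, "yaw": 0.011}, {"jaw": 0.065, "dx": -0.018, "dy": -0.05, "dz": 0, "yaw": 0}, {"jaw": 0.065, "dx": -0.019, "dy": -0.05, "dz": 0, "yaw": 0}, {"jaw": 0.065, "dx": -0.019, "dy": -0.05, "dz": 0, "yaw": 0}, {"jaw": 0.065, "dx": -0.019, "dy": -0.049, "dz": 0.015, "yaw": 0}, {"jaw": 0.065, "dx": -0.027, "dy": -0.045, "dz": 0.027, "yaw": 0}, {"jaw": 0.065, "dx": -0.027, "dy": -0.045, "dz": 0.027, "yaw": 0}, {"jaw": 0.065, "dx": -0.026, "dy": -0.044, "dz": 0.027, "yaw": 0}])

```text
t: 9.88
tool_pos: [0.5226, -0.2552, 0.1982]
orientation: [-0.616, -3.08, -0.001]
force: [0.2, 0.4, 0.6]
opening: 0.0651
gripper_force: 0.0
```

Call:
carry_out(moves=[{"jaw": 0.065, "dx": 0, "dy": 0, "dz": 0.06, "yaw": 0}, {"jaw": 0.065, "dx": 0, "dy": 0, "dz": 0, "yaw": 0}])

```text
t: 10.12
tool_pos: [0.5186, -0.2517, 0.1332]
orientation: [-0.615, -3.069, -0.007]
force: [-0.8, -0.0, -0.6]
opening: 0.0649
gripper_force: 0.0
```

```bash
python3 -c "
from h import *
plan((523,-254.3,15,67.5))"
```

```text
t 10.12 p [ 518.6 -251.7  133.2] phi 67.3 tilt [-0.0103  0.0066] open 64.9 F [-0.8 -0.  -0.6]
yaw -0.003 L mm [ -5.1  -0.7 118.2] rows 2.0 per row [-0.0025 -0.0003  0.0591]
```

Call:
carry_out(moves=[{"jaw": 0.065, "dx": 0, "dy": 0, "dz": 0.045, "yaw": 0}, {"jaw": 0.065, "dx": 0, "dy": 0, "dz": 0.025, "yaw": 0}, {"jaw": 0.065, "dx": 0, "dy": 0, "dz": 0, "yaw": 0}, {"jaw": 0.065, "dx": 0, "dy": 0, "dz": 0, "yaw": 0}])

```text
t: 10.62
tool_pos: [0.5242, -0.2545, 0.0725]
orientation: [0.614, 3.078, -0.002]
force: [1.0, 1.0, 0.4]
opening: 0.065
gripper_force: 0.0
```

```bash
python3 -c "
from h import *
plan((523,-254.3,15,67.5))"
```

```text
t 10.62 p [ 524.2 -254.5   72.5] phi 67.4 tilt [ 0.0028 -0.0016] open 65.0 F [1.  1.  0.4]
yaw -0.001 L mm [ 1.2 -0.3 57.5] rows 1.0 per row [ 0.0012 -0.0003  0.0575]
```

Call:
carry_out(moves=[{"jaw": 0.065, "dx": 0.001, "dy": 0, "dz": 0.035, "yaw": 0}, {"jaw": 0.065, "dx": 0, "dy": 0, "dz": 0.022, "yaw": 0}, {"jaw": 0.065, "dx": 0, "dy": 0, "dz": 0, "yaw": 0}, {"jaw": 0.03, "dx": 0, "dy": 0, "dz": 0, "yaw": 0}, {"jaw": 0.03, "dx": 0, "dy": 0, "dz": 0, "yaw": 0}, {"jaw": 0.03, "dx": 0, "dy": 0, "dz": 0, "yaw": 0}, {"jaw": 0.03, "dx": 0, "dy": 0, "dz": 0, "yaw": 0}, {"jaw": 0.03, "dx": 0, "dy": 0, "dz": 0, "yaw": 0}])

```text
t: 11.62
tool_pos: [0.5226, -0.2545, 0.0141]
orientation: [0.616, 3.079, -0.001]
force: [-0.6, 1.1, 6.4]
opening: 0.0421
gripper_force: 25.0
```

```bash
python3 -c "
from h import *
plan((523,-254.3,300,None),(457.4,41.5,300,None),(457.4,41.5,220,None))"
```

```text
t 11.62 p [ 522.6 -254.5   14.1] phi 67.4 tilt [ 0.0019 -0.0011] open 42.1 F [-0.6  1.1  6.4]
yaw 0.0 L mm [  -0.3    0.3 -285.9] rows 5.0 per row [-0.0001  0.0001 -0.0572]
yaw 0.0 L mm [174.3 247.8  -0. ] rows 6.0 per row [ 0.0291  0.0413 -0.    ]
yaw 0.0 L mm [ 0.  0. 80.] rows 2.0 per row [0.   0.   0.04]
```

Call:
carry_out(moves=[{"jaw": 0.03, "dx": 0, "dy": 0, "dz": -0.04, "yaw": 0}, {"jaw": 0.03, "dx": 0, "dy": 0, "dz": -0.06, "yaw": 0}, {"jaw": 0.03, "dx": 0, "dy": 0, "dz": -0.06, "yaw": 0}, {"jaw": 0.03, "dx": 0, "dy": 0, "dz": -0.06, "yaw": 0}, {"jaw": 0.03, "dx": 0.029, "dy": 0.041, "dz": -0.03, "yaw": 0}, {"jaw": 0.03, "dx": 0.029, "dy": 0.041, "dz": 0, "yaw": 0}, {"jaw": 0.03, "dx": 0.029, "dy": 0.041, "dz": 0, "yaw": 0}, {"jaw": 0.03, "dx": 0.029, "dy": 0.041, "dz": 0, "yaw": 0}])

```text
t: 12.62
tool_pos: [0.4769, -0.0564, 0.2627]
orientation: [0.617, 3.08, 0.0]
force: [0.1, 0.1, -0.8]
opening: 0.0419
gripper_force: 25.0
```

Call:
carry_out(moves=[{"jaw": 0.03, "dx": 0.029, "dy": 0.041, "dz": 0, "yaw": 0}, {"jaw": 0.03, "dx": 0.029, "dy": 0.042, "dz": 0, "yaw": 0}, {"jaw": 0.03, "dx": 0, "dy": 0, "dz": 0.03, "yaw": 0}, {"jaw": 0.03, "dx": 0, "dy": 0, "dz": 0.02, "yaw": 0}, {"jaw": 0.03, "dx": 0, "dy": 0, "dz": 0, "yaw": 0}, {"jaw": 0.03, "dx": 0, "dy": 0, "dz": 0, "yaw": 0}])

```text
t: 13.38
tool_pos: [0.4563, 0.0409, 0.2135]
orientation: [0.616, 3.08, 0.0]
force: [-0.2, 0.4, -1.8]
opening: 0.042
gripper_force: 25.0
```

```bash
python3 -c "
from h import *
plan((457.4,41.5,190,67.5))"
```

```text
t 13.38 p [456.3  40.9 213.5] phi 67.4 tilt [ 0.0008 -0.    ] open 42.0 F [-0.2  0.4 -1.8]
yaw -0.002 L mm [-0.8  1.  23.5] rows 1.0 per row [-0.0008  0.001   0.0235]
```

Call:
carry_out(moves=[{"jaw": 0.03, "dx": -0.001, "dy": 0.001, "dz": 0.012, "yaw": 0}, {"jaw": 0.03, "dx": 0, "dy": 0, "dz": 0.007, "yaw": 0}, {"jaw": 0.03, "dx": 0, "dy": 0, "dz": 0.004, "yaw": 0}, {"jaw": 0.03, "dx": 0, "dy": 0, "dz": 0.001, "yaw": 0}, {"jaw": 0.03, "dx": 0, "dy": 0, "dz": 0, "yaw": 0}])

```text
t: 14.0
tool_pos: [0.4574, 0.0415, 0.1891]
orientation: [0.616, 3.08, -0.0]
force: [-2.0, -0.4, 4.0]
opening: 0.0421
gripper_force: 25.0
```

Call:
carry_out(moves=[{"jaw": 0.048, "dx": 0, "dy": 0, "dz": 0, "yaw": 0}, {"jaw": 0.065, "dx": 0, "dy": 0, "dz": 0, "yaw": 0}, {"jaw": 0.065, "dx": 0, "dy": 0, "dz": 0, "yaw": 0}, {"jaw": 0.065, "dx": 0, "dy": 0, "dz": -0.04, "yaw": 0}, {"jaw": 0.065, "dx": 0, "dy": 0, "dz": -0.055, "yaw": 0}, {"jaw": 0.065, "dx": -0.03, "dy": -0.04, "dz": 0, "yaw": 0}, {"jaw": 0.065, "dx": -0.04, "dy": -0.045, "dz": 0, "yaw": 0}, {"jaw": 0.065, "dx": -0.04, "dy": -0.045, "dz": 0, "yaw": 0}])

```text
t: 15.0
tool_pos: [0.5094, -0.1223, 0.284]
orientation: [0.615, 3.08, 0.0]
force: [0.7, 1.4, -0.3]
opening: 0.0647
gripper_force: 0.0
```

```bash
python3 -c "
from h import *
plan((582,-378,200,None))
cv2.imwrite('pics/s3.png',read_camera('side')[:,:,::-1]);cv2.imwrite('pics/t3.png',read_camera('top')[:,:,::-1])
b=cv2.imread('pics/s3.png');c=cv2.imread('pics/t3.png')
r=lambda q:cv2.resize(q,None,fx=4,fy=4,interpolation=cv2.INTER_CUBIC)
cv2.imwrite('pics/c3.png',np.hstack([r(b[130:260,310:400]),r(c[190:320,220:310])]))"
```

```text
t 15.0 p [ 509.4 -122.3  284. ] phi 67.4 tilt [ 0.0011 -0.0002] open 64.7 F [ 0.7  1.4 -0.3]
yaw 0.0 L mm [-165.2 -208.3   84. ] rows 5.0 per row [-0.033  -0.0417  0.0168]
```

View pics/c3.png

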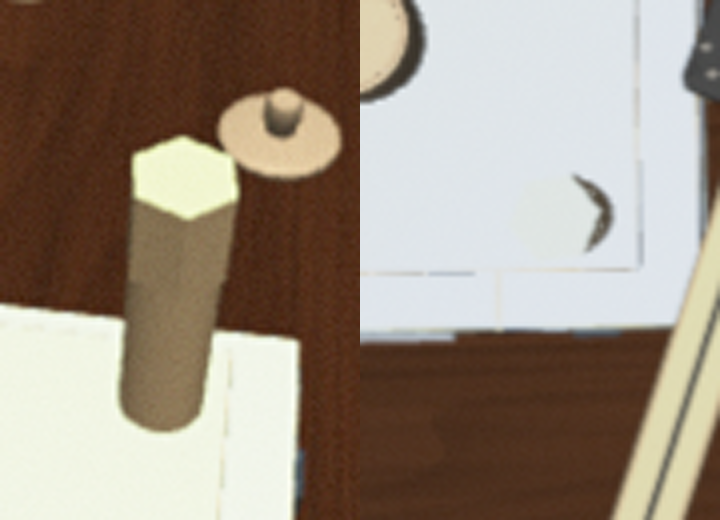

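Hex stands on the round prop (side crop: top centre near (185,178), tube below from 125 to 218). I'll quantify the offset from the two side pictures.

```bash
python3 -c "
from h import *
def top(f,x0,x1,y0,y1,z,thr):
    s=cv2.imread(f);A=cv2.resize(s[y0:y1,x0:x1],None,fx=8,fy=8,interpolation=cv2.INTER_CUBIC)
    M=(A.min(2)>thr).astype(np.uint8);cs,_=cv2.findContours(M,0,1);k=max(cs,key=cv2.contourArea)[:,0]
    P=(onz('side',(k+.5)/8-.5+[x0,y0],z)[:,:2]*1000).astype(np.float32);print(cv2.minAreaRect(P),cv2.minEnclosingCircle(P))
top('pics/side0.png',330,376,180,206,.175,170);top('pics/side0.png',330,376,180,206,.175,150)
top('pics/s3.png',335,376,160,188,.225,150)
top('pics/side0.png',205,242,232,262,.125,180);top('pics/side0.png',205,242,232,262,.125,205)
i=cv2.imread('pics/side0.png');print(i[243,222],i[232,210],i[262,225],i[186,353])
"
```

```text
((457.9664001464844, 41.80362319946289), (40.61430358886719, 40.37727737426758), 8.542360305786133) ((457.9061279296875, 41.29173278808594), 20.709985733032227)
((457.9285583496094, 41.773075103759766), (41.26753234863281, 41.583499908447266), 8.543577194213867) ((457.8100891113281, 41.359737396240234), 21.221935272216797)
((448.72314453125, 34.845863342285156), (71.25904083251953, 42.66740036010742), 37.90938186645508) ((452.2642822265625, 30.042400360107422), 36.35520935058594)
((668.935302734375, 148.65960693359375), (69.10098266601562, 62.513526916503906), 8.439972877502441) ((667.5276489257812, 148.4527587890625), 45.54470443725586)
((668.8121337890625, 148.6407928466797), (68.85405731201172, 62.512210845947266), 8.43801212310791) ((667.3094482421875, 148.42031860351562), 45.38457107543945)
[210 245 241] [236 247 244] [ 92 124 147] [176 232 226]
```

```bash
python3 -c "
from h import *
def top(f,x0,x1,y0,y1,z,fn):
    s=cv2.imread(f);A=cv2.resize(s[y0:y1,x0:x1].astype(np.float32),None,fx=8,fy=8,interpolation=cv2.INTER_CUBIC)
    M=fn(A).astype(np.uint8);cs,_=cv2.findContours(M,0,1);k=max(cs,key=cv2.contourArea)[:,0]
    P=(onz('side',(k+.5)/8-.5+[x0,y0],z)[:,:2]*1000).astype(np.float32);print(cv2.minAreaRect(P),cv2.minEnclosingCircle(P))
for t in (190,205): top('pics/s3.png',338,374,160,188,.225,lambda A:A[...,1]>t)
for t in (15,20): top('pics/side0.png',205,242,232,262,.125,lambda A:(A[...,1]-A[...,0]>t)&(A[...,1]>190))
"
```

```text
((449.22955322265625, 35.3282470703125), (70.22844696044922, 43.2273063659668), 37.61593246459961) ((452.4001770019531, 30.682815551757812), 35.98568344116211)
((458.2480773925781, 42.299720764160156), (41.896148681640625, 47.96908187866211), 8.094511985778809) ((457.89752197265625, 42.24986267089844), 24.018856048583984)
((669.453857421875, 148.73529052734375), (68.95050811767578, 62.511043548583984), 8.439972877502441) ((668.8653564453125, 148.6500244140625), 44.727455139160156)
((668.52734375, 158.40611267089844), (50.50017166137695, 61.59324264526367), 26.911224365234375) ((666.692626953125, 158.39981079101562), 37.494850158691406)
```

Call:
carry_out(moves=[{"jaw": 0.065, "dx": -0.033, "dy": -0.042, "dz": 0.0, "yaw": 0}, {"jaw": 0.065, "dx": -0.033, "dy": -0.042, "dz": 0.01, "yaw": 0}, {"jaw": 0.065, "dx": -0.033, "dy": -0.042, "dz": 0.02, "yaw": 0}, {"jaw": 0.065, "dx": -0.033, "dy": -0.042, "dz": 0.02, "yaw": 0}, {"jaw": 0.065, "dx": -0.033, "dy": -0.04, "dz": 0.02, "yaw": 0}, {"jaw": 0.065, "dx": 0, "dy": 0, "dz": 0.014, "yaw": 0}, {"jaw": 0.065, "dx": 0, "dy": 0, "dz": 0, "yaw": 0}, {"jaw": 0.065, "dx": 0, "dy": 0, "dz": 0, "yaw": 0}])

```text
t: 16.1
tool_pos: [0.5818, -0.3751, 0.2013]
orientation: [0.614, 3.079, -0.001]
force: [0.5, -0.0, 0.5]
opening: 0.065
gripper_force: 0.0
```

```bash
python3 -c "
from h import *
plan((582.3,-378.2,130,None),(582.3,-378.2,55,None))"
```

```text
t 16.1 p [ 581.8 -375.1  201.3] phi 67.5 tilt [ 0.0015 -0.0008] open 65.0 F [ 0.5 -0.   0.5]
yaw 0.0 L mm [-1.7 -2.7 71.3] rows 2.0 per row [-0.0008 -0.0013  0.0356]
yaw 0.0 L mm [ 0.  0. 75.] rows 2.0 per row [0.     0.     0.0375]
```

Call:
carry_out(moves=[{"jaw": 0.065, "dx": -0.002, "dy": -0.003, "dz": 0.045, "yaw": 0}, {"jaw": 0.065, "dx": 0, "dy": 0, "dz": 0.045, "yaw": 0}, {"jaw": 0.065, "dx": 0, "dy": 0, "dz": 0.03, "yaw": 0}, {"jaw": 0.065, "dx": 0, "dy": 0, "dz": 0.022, "yaw": 0}, {"jaw": 0.065, "dx": 0, "dy": 0, "dz": 0, "yaw": 0}, {"jaw": 0.065, "dx": 0, "dy": 0, "dz": 0, "yaw": 0}, {"jaw": 0.03, "dx": 0, "dy": 0, "dz": 0, "yaw": 0}, {"jaw": 0.03, "dx": 0, "dy": 0, "dz": 0, "yaw": 0}])

```text
t: 17.1
tool_pos: [0.5825, -0.3802, 0.059]
orientation: [0.616, 3.079, -0.001]
force: [-0.2, -0.4, -0.2]
opening: 0.0496
gripper_force: 0.0
```

Call:
carry_out(moves=[{"jaw": 0.03, "dx": 0, "dy": 0, "dz": 0, "yaw": 0}, {"jaw": 0.03, "dx": 0, "dy": 0, "dz": 0, "yaw": 0}, {"jaw": 0.03, "dx": 0, "dy": 0, "dz": 0, "yaw": 0}])

```text
t: 17.48
tool_pos: [0.5822, -0.38, 0.0583]
orientation: [0.616, 3.08, -0.001]
force: [0.2, 0.4, 3.5]
opening: 0.0415
gripper_force: 25.0
```

```bash
python3 -c "
from h import *
plan((582.3,-378.2,340,None),(672.7,152,340,None),(672.7,152,200,None))
def top(f,x0,x1,y0,y1,z,fn):
    s=cv2.imread(f);A=cv2.resize(s[y0:y1,x0:x1].astype(np.float32),None,fx=8,fy=8,interpolation=cv2.INTER_CUBIC)
    M=fn(A).astype(np.uint8);cs,_=cv2.findContours(M,0,1);k=max(cs,key=cv2.contourArea)[:,0]
    P=(onz('side',(k+.5)/8-.5+[x0,y0],z)[:,:2]*1000).astype(np.float32);print(cv2.minAreaRect(P),cv2.minEnclosingCircle(P))
for t in (23,28): top('pics/side0.png',205,242,232,262,.125,lambda A:(A[...,1]-A[...,0]>t)&(A[...,1]>200))
"
```

```text
t 17.48 p [ 582.2 -380.    58.3] phi 67.4 tilt [ 0.0008 -0.0006] open 41.5 F [0.2 0.4 3.5]
yaw 0.0 L mm [   0.6    1.7 -281.7] rows 5.0 per row [ 0.0001  0.0003 -0.0563]
yaw 0.0 L mm [120.5 524.2  -0. ] rows 9.0 per row [ 0.0134  0.0582 -0.    ]
yaw 0.0 L mm [  0.   0. 140.] rows 3.0 per row [0.     0.     0.0467]
((668.3945922851562, 158.75827026367188), (50.02842712402344, 60.57688903808594), 26.748552322387695) ((666.3236083984375, 158.48008728027344), 36.95834732055664)
((672.931884765625, 152.49957275390625), (42.768123626708984, 46.840999603271484), 53.669185638427734) ((671.0829467773438, 152.2788543701172), 25.310428619384766)
```

Call:
carry_out(moves=[{"jaw": 0.03, "dx": 0, "dy": 0, "dz": -0.04, "yaw": 0}, {"jaw": 0.03, "dx": 0, "dy": 0, "dz": -0.06, "yaw": 0}, {"jaw": 0.03, "dx": 0, "dy": 0, "dz": -0.06, "yaw": 0}, {"jaw": 0.03, "dx": 0, "dy": 0, "dz": -0.06, "yaw": 0}, {"jaw": 0.03, "dx": 0.014, "dy": 0.056, "dz": -0.02, "yaw": 0}, {"jaw": 0.03, "dx": 0.014, "dy": 0.058, "dz": 0, "yaw": 0}, {"jaw": 0.03, "dx": 0.014, "dy": 0.058, "dz": 0, "yaw": 0}, {"jaw": 0.03, "dx": 0.014, "dy": 0.058, "dz": 0, "yaw": 0}])

```text
t: 18.48
tool_pos: [0.6183, -0.144, 0.2968]
orientation: [-0.616, -3.079, -0.0]
force: [0.2, 0.1, -2.4]
opening: 0.0416
gripper_force: 25.0
```

Call:
carry_out(moves=[{"jaw": 0.03, "dx": 0.013, "dy": 0.058, "dz": 0, "yaw": 0}, {"jaw": 0.03, "dx": 0.013, "dy": 0.058, "dz": 0, "yaw": 0}, {"jaw": 0.03, "dx": 0.013, "dy": 0.058, "dz": 0, "yaw": 0}, {"jaw": 0.03, "dx": 0.013, "dy": 0.058, "dz": 0, "yaw": 0}, {"jaw": 0.03, "dx": 0.01, "dy": 0.04, "dz": 0, "yaw": 0}, {"jaw": 0.03, "dx": 0.003, "dy": 0.02, "dz": 0.03, "yaw": 0}, {"jaw": 0.03, "dx": 0, "dy": 0, "dz": 0.03, "yaw": 0}, {"jaw": 0.03, "dx": 0, "dy": 0, "dz": 0, "yaw": 0}])

```text
t: 19.48
tool_pos: [0.6686, 0.1487, 0.233]
orientation: [-0.614, -3.073, 0.004]
force: [0.1, -0.1, -0.9]
opening: 0.0414
gripper_force: 25.0
```

Call:
carry_out(moves=[{"jaw": 0.03, "dx": 0, "dy": 0, "dz": 0, "yaw": 0}, {"jaw": 0.03, "dx": 0, "dy": 0, "dz": 0, "yaw": 0}])

```text
t: 19.73
tool_pos: [0.6719, 0.1483, 0.2399]
orientation: [0.617, 3.078, 0.002]
force: [-1.2, -0.2, -0.9]
opening: 0.0415
gripper_force: 25.0
```

```bash
python3 -c "
from h import *
plan((673.2,152.1,184,None))"
```

```text
t 19.73 p [671.9 148.3 239.9] phi 67.3 tilt [0.003  0.0004] open 41.5 F [-1.2 -0.2 -0.9]
yaw 0.0 L mm [ 0.2  4.  55.9] rows 1.0 per row [0.0002 0.004  0.0559]
```

Call:
carry_out(moves=[{"jaw": 0.03, "dx": 0, "dy": 0.004, "dz": 0.03, "yaw": 0}, {"jaw": 0.03, "dx": 0, "dy": 0, "dz": 0.016, "yaw": 0}, {"jaw": 0.03, "dx": 0, "dy": 0, "dz": 0, "yaw": 0}, {"jaw": 0.03, "dx": 0, "dy": 0, "dz": 0, "yaw": 0}])

```text
t: 20.23
tool_pos: [0.673, 0.1522, 0.1929]
orientation: [0.616, 3.079, 0.001]
force: [-0.0, -1.0, -1.8]
opening: 0.0417
gripper_force: 25.0
```

```bash
python3 -c "
from h import *
plan((673.2,152.1,184,None))"
```

```text
t 20.23 p [673.  152.2 192.9] phi 67.4 tilt [0.0014 0.0002] open 41.7 F [-0.  -1.  -1.8]
yaw 0.0 L mm [-0.3 -0.   8.9] rows 1.0 per row [-0.0003 -0.      0.0089]
```

Call:
carry_out(moves=[{"jaw": 0.03, "dx": 0, "dy": 0, "dz": 0.005, "yaw": 0}, {"jaw": 0.03, "dx": 0, "dy": 0, "dz": 0.003, "yaw": 0}, {"jaw": 0.03, "dx": 0, "dy": 0, "dz": 0.001, "yaw": 0}, {"jaw": 0.03, "dx": 0, "dy": 0, "dz": 0.001, "yaw": 0}, {"jaw": 0.03, "dx": 0, "dy": 0, "dz": 0, "yaw": 0}])

```text
t: 20.85
tool_pos: [0.6729, 0.1524, 0.1832]
orientation: [0.616, 3.079, 0.001]
force: [-2.3, 0.2, 6.1]
opening: 0.0417
gripper_force: 25.0
```

Call:
carry_out(moves=[{"jaw": 0.047, "dx": 0, "dy": 0, "dz": 0, "yaw": 0}, {"jaw": 0.065, "dx": 0, "dy": 0, "dz": 0, "yaw": 0}, {"jaw": 0.065, "dx": 0, "dy": 0, "dz": 0, "yaw": 0}, {"jaw": 0.065, "dx": 0, "dy": 0, "dz": -0.04, "yaw": 0}, {"jaw": 0.065, "dx": 0, "dy": 0, "dz": -0.055, "yaw": 0}, {"jaw": 0.065, "dx": -0.03, "dy": -0.05, "dz": 0, "yaw": 0}, {"jaw": 0.065, "dx": -0.03, "dy": -0.05, "dz": 0, "yaw": 0}, {"jaw": 0.065, "dx": -0.03, "dy": -0.05, "dz": 0, "yaw": 0}])

```text
t: 21.85
tool_pos: [0.698, -0.0222, 0.2767]
orientation: [0.615, 3.081, 0.0]
force: [0.5, 0.0, 0.2]
opening: 0.0654
gripper_force: 0.0
```

```bash
python3 -c "
from h import *
plan((399.5,-234,280,None),(399.5,-234,100,None))
cv2.imwrite('pics/s4.png',read_camera('side')[:,:,::-1]);cv2.imwrite('pics/t4.png',read_camera('top')[:,:,::-1])
b=cv2.imread('pics/s4.png');c=cv2.imread('pics/t4.png')
r=lambda q:cv2.resize(q,None,fx=4,fy=4,interpolation=cv2.INTER_CUBIC)
cv2.imwrite('pics/c4.png',np.hstack([r(b[160:300,190:290]),r(c[110:250,190:280])]))"
```

```text
t 21.85 p [698.  -22.2 276.7] phi 67.4 tilt [ 0.0003 -0.    ] open 65.4 F [0.5 0.  0.2]
yaw 0.0 L mm [ 194.3 -310.2   -3.3] rows 7.0 per row [ 0.0278 -0.0443 -0.0005]
yaw 0.0 L mm [  0.   0. 180.] rows 3.0 per row [0.   0.   0.06]
```

View pics/c4.png

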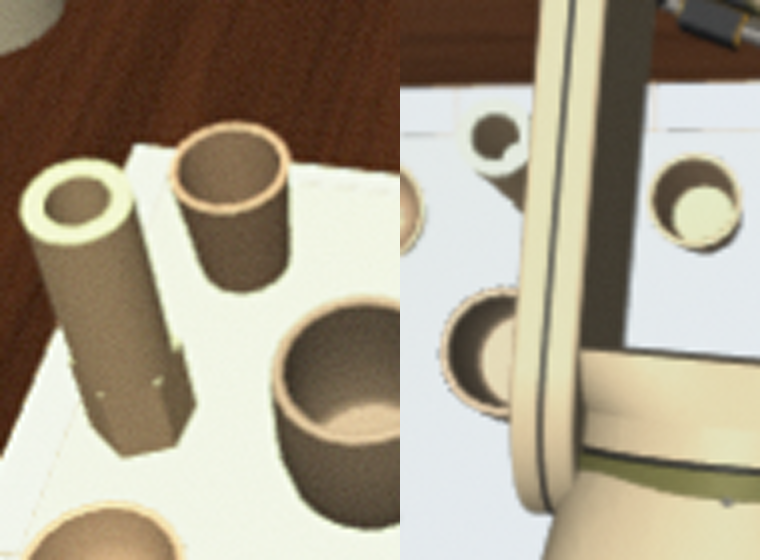

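The round prop sits on the hex, with the hex corners showing evenly on both sides (crop joint near (75,365) to (180,345)). Next I check the jar mouth and lid from the side view, since the clearance is 2.5 mm.

```bash
python3 -c "
from h import *
from scipy.optimize import least_squares
def fit(n,f,x0,x1,y0,y1,z,fn,sel,g):
    s=cv2.imread(f);A=cv2.resize(s[y0:y1,x0:x1].astype(np.float32),None,fx=8,fy=8,interpolation=cv2.INTER_CUBIC)
    M=fn(A).astype(np.uint8);cs,_=cv2.findContours(M,0,1);k=max(cs,key=cv2.contourArea)[:,0]
    P=(onz(n,(k+.5)/8-.5+[x0,y0],z)[:,:2]*1000); P=P[sel(P)]
    r=least_squares(lambda c:np.hypot(*(P-c[:2]).T)-c[2],[*g],loss='soft_l1');print(f,r.x.round(1),np.abs(r.fun).max().round(1),len(P))
W=lambda A:(A[...,2]-A[...,0]>15)
fit('side','pics/s4.png',252,310,228,300,.155,W,lambda P:P[:,1]<160,(564,164,37))
fit('side','pics/side0.png',252,310,228,300,.155,W,lambda P:P[:,1]<160,(564,164,37))
fit('top','pics/top0.png',196,240,178,218,.155,W,lambda P:(P[:,1]>170),(564,164,37))
fit('top','pics/top0.png',196,240,178,218,.155,W,lambda P:(P[:,0]>570)&(P[:,1]>150),(564,164,37))
fit('side','pics/side0.png',360,402,150,178,.012,lambda A:A[...,2]>130,lambda P:P[:,1]>-236,(400,-234,38))
fit('side','pics/side0.png',360,402,150,178,.012,lambda A:A[...,2]>130,lambda P:P[:,1]>-300,(400,-234,38))
"
```

```text
pics/s4.png [565.1 164.7  37.1] 0.8 442
pics/side0.png [565.  164.5  37.1] 0.8 443
pics/top0.png [564.7 163.8  36.7] 0.6 327
pics/top0.png [565.1 164.5  36. ] 0.6 216
pics/side0.png [ 400.  -230.4   38.6] 0.9 322
pics/side0.png [ 399.9 -231.8   39.5] 6.4 600
```

Call:
carry_out(moves=[{"jaw": 0.065, "dx": 0.028, "dy": -0.044, "dz": 0, "yaw": 0}, {"jaw": 0.065, "dx": 0.028, "dy": -0.044, "dz": 0, "yaw": 0}, {"jaw": 0.065, "dx": 0.028, "dy": -0.044, "dz": 0, "yaw": 0}, {"jaw": 0.055, "dx": 0.028, "dy": -0.044, "dz": 0, "yaw": 0}, {"jaw": 0.055, "dx": 0.028, "dy": -0.044, "dz": 0.03, "yaw": 0}, {"jaw": 0.055, "dx": 0.027, "dy": -0.044, "dz": 0.04, "yaw": 0}, {"jaw": 0.055, "dx": 0.027, "dy": -0.044, "dz": 0.04, "yaw": 0}, {"jaw": 0.055, "dx": 0, "dy": 0, "dz": 0.04, "yaw": 0}])

```text
t: 22.95
tool_pos: [0.4021, -0.2292, 0.1293]
orientation: [0.621, 3.079, -0.002]
force: [0.4, 0.5, 0.5]
opening: 0.055
gripper_force: 0.0
```

Call:
carry_out(moves=[{"jaw": 0.055, "dx": 0, "dy": 0, "dz": 0.03, "yaw": 0}, {"jaw": 0.055, "dx": 0, "dy": 0, "dz": 0, "yaw": 0}, {"jaw": 0.055, "dx": 0, "dy": 0, "dz": 0, "yaw": 0}])

```text
t: 23.32
tool_pos: [0.4047, -0.228, 0.1015]
orientation: [0.615, 3.079, -0.001]
force: [-0.3, -0.6, 0.4]
opening: 0.055
gripper_force: 0.0
```

```bash
python3 -c "
from h import *
plan((399.5,-234,15,None))"
```

```text
t 23.32 p [ 404.7 -228.   101.5] phi 67.4 tilt [ 0.0012 -0.0008] open 55.0 F [-0.3 -0.6  0.4]
yaw 0.0 L mm [ 2.5 -7.6 86.5] rows 2.0 per row [ 0.0013 -0.0038  0.0432]
```

Call:
carry_out(moves=[{"jaw": 0.055, "dx": 0.003, "dy": -0.007, "dz": 0.04, "yaw": 0}, {"jaw": 0.055, "dx": 0, "dy": 0, "dz": 0.03, "yaw": 0}, {"jaw": 0.055, "dx": 0, "dy": 0, "dz": 0.014, "yaw": 0}, {"jaw": 0.055, "dx": 0, "dy": 0, "dz": 0, "yaw": 0}, {"jaw": 0.055, "dx": 0, "dy": 0, "dz": 0, "yaw": 0}])

```text
t: 23.95
tool_pos: [0.3997, -0.2339, 0.0178]
orientation: [0.615, 3.078, -0.002]
force: [0.6, 0.8, 0.5]
opening: 0.0549
gripper_force: 0.0
```

```bash
python3 -c "
from h import *
plan((399.7,-233.2,16,None))"
```

```text
t 23.95 p [ 399.7 -233.9   17.8] phi 67.4 tilt [ 0.002  -0.0015] open 54.9 F [0.6 0.8 0.5]
yaw 0.0 L mm [0.3 0.6 1.8] rows 1.0 per row [0.0003 0.0006 0.0018]
```

Call:
carry_out(moves=[{"jaw": 0.015, "dx": 0, "dy": 0, "dz": 0.002, "yaw": 0}, {"jaw": 0.015, "dx": 0, "dy": 0, "dz": 0, "yaw": 0}, {"jaw": 0.015, "dx": 0, "dy": 0, "dz": 0, "yaw": 0}, {"jaw": 0.015, "dx": 0, "dy": 0, "dz": 0, "yaw": 0}, {"jaw": 0.015, "dx": 0, "dy": 0, "dz": 0, "yaw": 0}, {"jaw": 0.015, "dx": 0, "dy": 0, "dz": 0, "yaw": 0}])

```text
t: 24.7
tool_pos: [0.3985, -0.2332, 0.0143]
orientation: [0.616, 3.08, -0.0]
force: [-1.6, -1.1, 3.6]
opening: 0.0233
gripper_force: 25.0
```

```bash
python3 -c "
from h import *
plan((399.7,-233.2,280,None),(565,164.3,280,None),(565,164.3,190,None))"
```

```text
t 24.7 p [ 398.5 -233.2   14.3] phi 67.4 tilt [ 0.0001 -0.0002] open 23.3 F [-1.6 -1.1  3.6]
yaw 0.0 L mm [  -1.1    0.5 -265.7] rows 5.0 per row [-0.0002  0.0001 -0.0531]
yaw 0.0 L mm [ 3.000e-01  4.305e+02 -0.000e+00] rows 8.0 per row [ 0.      0.0538 -0.    ]
yaw 0.0 L mm [ 0.  0. 90.] rows 2.0 per row [0.    0.    0.045]
```

Call:
carry_out(moves=[{"jaw": 0.015, "dx": 0, "dy": 0, "dz": -0.04, "yaw": 0}, {"jaw": 0.015, "dx": 0, "dy": 0, "dz": -0.06, "yaw": 0}, {"jaw": 0.015, "dx": 0, "dy": 0, "dz": -0.06, "yaw": 0}, {"jaw": 0.015, "dx": 0, "dy": 0, "dz": -0.06, "yaw": 0}, {"jaw": 0.015, "dx": 0, "dy": 0.04, "dz": -0.045, "yaw": 0}, {"jaw": 0.015, "dx": 0, "dy": 0.055, "dz": 0, "yaw": 0}, {"jaw": 0.015, "dx": 0, "dy": 0.055, "dz": 0, "yaw": 0}, {"jaw": 0.015, "dx": 0, "dy": 0.055, "dz": 0, "yaw": 0}])

```text
t: 25.7
tool_pos: [0.4776, -0.0422, 0.2789]
orientation: [0.617, 3.08, 0.0]
force: [0.3, -1.5, -1.2]
opening: 0.0234
gripper_force: 25.0
```

Call:
carry_out(moves=[{"jaw": 0.015, "dx": 0, "dy": 0.055, "dz": 0, "yaw": 0}, {"jaw": 0.015, "dx": 0, "dy": 0.055, "dz": 0, "yaw": 0}, {"jaw": 0.015, "dx": 0, "dy": 0.055, "dz": 0, "yaw": 0}, {"jaw": 0.015, "dx": 0, "dy": 0.045, "dz": 0, "yaw": 0}, {"jaw": 0.015, "dx": 0, "dy": 0.015, "dz": 0.03, "yaw": 0}, {"jaw": 0.015, "dx": 0, "dy": 0, "dz": 0.03, "yaw": 0}, {"jaw": 0.015, "dx": 0, "dy": 0, "dz": 0, "yaw": 0}, {"jaw": 0.015, "dx": 0, "dy": 0, "dz": 0, "yaw": 0}])

```text
t: 26.7
tool_pos: [0.5641, 0.1637, 0.2201]
orientation: [0.616, 3.08, 0.0]
force: [-0.6, 0.3, -1.4]
opening: 0.0236
gripper_force: 25.0
```

```bash
python3 -c "
from h import *
plan((565,164.3,180,None))
cv2.imwrite('pics/s5.png',read_camera('side')[:,:,::-1])
b=cv2.imread('pics/s5.png')
cv2.imwrite('pics/c5.png',cv2.resize(b[150:310,200:400],None,fx=3,fy=3,interpolation=cv2.INTER_CUBIC))"
```

```text
t 26.7 p [564.1 163.7 220.1] phi 67.4 tilt [0.0007 0.0001] open 23.6 F [-0.6  0.3 -1.4]
yaw 0.0 L mm [-0.6  0.9 40.1] rows 1.0 per row [-0.0006  0.0009  0.0401]
```

View pics/c5.png

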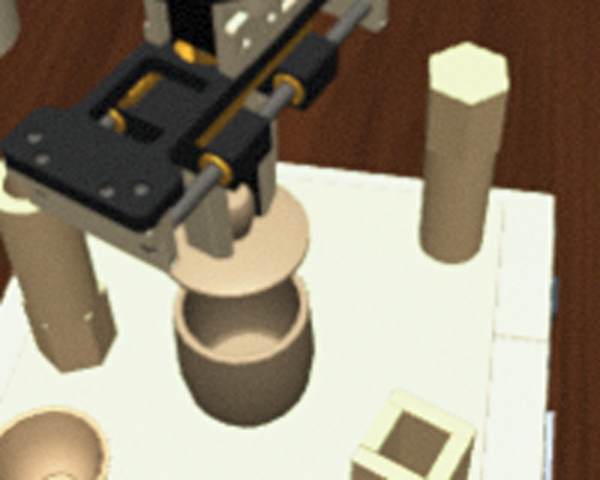

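The lid hangs level over the jar; its right extreme is at crop (308,238) and its lowest edge at (237,293). I'll compare with the rim expected for a lid centred on the TCP.

```bash
python3 -c "
from h import *
a=np.linspace(0,2*np.pi,721)
for z in (.2118,.2178):
  P=np.c_[.5641+.0385*np.cos(a),.1637+.0385*np.sin(a),0*a+z];u=(proj('side',P)-[200,150]+.33)*3
  print(u[u[:,0].argmax()],u[u[:,1].argmax()])
b=cv2.imread('pics/s5.png').astype(int)
print(b[225:240,302][:, :].tolist()); print(b[238:252,279].tolist())
print([int(x) for x in b[229,296:308].sum(1)],[int(x) for x in b[242:254,279].sum(1)],[int(x) for x in b[242:254,285].sum(1)])
"
```

```text
[313.89994566 235.67850345] [232.00569293 299.9733087 ]
[313.72224693 228.15634949] [231.15498078 292.60782651]
[[154, 194, 217], [155, 194, 218], [157, 193, 216], [158, 198, 218], [143, 182, 207], [138, 173, 194], [140, 173, 190], [148, 180, 192], [161, 196, 200], [186, 218, 214], [204, 233, 227], [226, 244, 238], [229, 245, 241], [230, 246, 243], [229, 246, 243]]
[[162, 204, 228], [163, 205, 227], [169, 210, 231], [166, 206, 230], [170, 210, 231], [174, 218, 234], [177, 215, 234], [182, 222, 238], [182, 223, 239], [187, 225, 242], [130, 166, 186], [71, 92, 104], [65, 84, 95], [67, 88, 100]]
[576, 576, 564, 561, 572, 557, 532, 641, 707, 718, 719, 716] [611, 626, 626, 642, 644, 654, 482, 267, 244, 255, 273, 274] [617, 622, 628, 644, 581, 409, 250, 232, 258, 262, 246, 269]
```

```bash
python3 -c "
from h import *
from scipy.optimize import least_squares
x0,x1,y0,y1=250,312,205,258
s=cv2.imread('pics/s5.png')
A=cv2.resize(s[y0:y1,x0:x1].astype(np.float32),None,fx=8,fy=8,interpolation=cv2.INTER_CUBIC)
A=cv2.GaussianBlur(A,(0,0),4)
M=((A[...,2]-A[...,0]>35)&(A[...,1]>165)).astype(np.uint8)
cs,_=cv2.findContours(M,0,1);k=max(cs,key=cv2.contourArea)[:,0]
uv=(k+.5)/8-.5+[x0,y0]
P=onz('side',uv,.2178)[:,:2]*1000
for g in ((566,165),):
  d=np.hypot(*(P-g).T);Q=P[(abs(d-38.5)<5)]
  for sel in (Q,Q[Q[:,1]>160],Q[Q[:,0]<560]):
    r=least_squares(lambda c:np.hypot(*(sel-c).T)-38.5,g,loss='soft_l1',f_scale=.5);print(r.x.round(1),np.abs(r.fun).mean().round(2),len(sel),sel.min(0).round(),sel.max(0).round())
"
```

```text
[565.6 165.3] 0.68 698 [527. 131.] [590. 204.]
[565. 165.] 0.54 530 [527. 160.] [590. 204.]
[565.7 165.6] 0.64 523 [527. 131.] [560. 203.]
```

Lid at (565.4,165.3) against the jar at (565.0,164.6) in the same camera, which is within the clearance. Lowering gently.

Call:
carry_out(moves=[{"jaw": 0.015, "dx": 0, "dy": -0.0005, "dz": 0.03, "yaw": 0}, {"jaw": 0.015, "dx": 0, "dy": 0, "dz": 0.013, "yaw": 0}, {"jaw": 0.015, "dx": 0, "dy": 0, "dz": 0, "yaw": 0}, {"jaw": 0.015, "dx": 0, "dy": 0, "dz": 0, "yaw": 0}])

```text
t: 27.25
tool_pos: [0.5643, 0.1634, 0.1775]
orientation: [0.616, 3.079, 0.001]
force: [-0.2, -0.0, -1.1]
opening: 0.0237
gripper_force: 25.0
```

Call:
carry_out(moves=[{"jaw": 0.015, "dx": 0, "dy": 0, "dz": 0.005, "yaw": 0}, {"jaw": 0.015, "dx": 0, "dy": 0, "dz": 0.004, "yaw": 0}, {"jaw": 0.015, "dx": 0, "dy": 0, "dz": 0.002, "yaw": 0}, {"jaw": 0.015, "dx": 0, "dy": 0, "dz": 0, "yaw": 0}])

```text
t: 27.75
tool_pos: [0.5635, 0.1633, 0.1647]
orientation: [-0.616, -3.08, 0.0]
force: [0.5, -0.5, -1.1]
opening: 0.0233
gripper_force: 25.0
```

```bash
python3 -c "
from h import *
plan((565,164.3,163.3,None))"
```

```text
t 27.75 p [563.5 163.3 164.7] phi 67.4 tilt [-0.0005 -0.0001] open 23.3 F [ 0.5 -0.5 -1.1]
yaw 0.0 L mm [-1.1  1.5  1.4] rows 1.0 per row [-0.0011  0.0015  0.0014]
```

Call:
carry_out(moves=[{"jaw": 0.015, "dx": 0, "dy": 0.0005, "dz": 0.001, "yaw": 0}, {"jaw": 0.015, "dx": 0, "dy": 0, "dz": 0.001, "yaw": 0}, {"jaw": 0.015, "dx": 0, "dy": 0, "dz": 0, "yaw": 0}])

```text
t: 28.12
tool_pos: [0.564, 0.1639, 0.1633]
orientation: [0.616, 3.08, 0.0]
force: [-0.8, 0.1, 0.7]
opening: 0.0235
gripper_force: 25.0
```

Call:
carry_out(moves=[{"jaw": 0.03, "dx": 0, "dy": 0, "dz": 0, "yaw": 0}, {"jaw": 0.05, "dx": 0, "dy": 0, "dz": 0, "yaw": 0}, {"jaw": 0.05, "dx": 0, "dy": 0, "dz": 0, "yaw": 0}, {"jaw": 0.05, "dx": 0, "dy": 0, "dz": -0.03, "yaw": 0}, {"jaw": 0.05, "dx": 0, "dy": 0, "dz": -0.05, "yaw": 0}, {"jaw": 0.05, "dx": 0, "dy": 0, "dz": -0.05, "yaw": 0.18}, {"jaw": 0.05, "dx": 0, "dy": 0, "dz": 0, "yaw": 0.18}, {"jaw": 0.05, "dx": 0, "dy": 0, "dz": 0, "yaw": 0.18}])

```text
t: 29.12
tool_pos: [0.5643, 0.1639, 0.2943]
orientation: [1.423, 2.799, 0.002]
force: [0.4, -0.8, -0.4]
opening: 0.0499
gripper_force: 0.0
```

Call:
carry_out(moves=[{"jaw": 0.05, "dx": 0, "dy": 0, "dz": 0, "yaw": 0.182}, {"jaw": 0.05, "dx": 0, "dy": 0, "dz": 0, "yaw": 0.182}, {"jaw": 0.05, "dx": 0, "dy": 0, "dz": 0, "yaw": 0.182}, {"jaw": 0.05, "dx": 0, "dy": 0, "dz": 0, "yaw": 0.182}, {"jaw": 0.05, "dx": 0, "dy": 0, "dz": 0, "yaw": 0.182}, {"jaw": 0.05, "dx": 0, "dy": 0, "dz": 0, "yaw": 0.182}, {"jaw": 0.05, "dx": 0, "dy": 0, "dz": 0, "yaw": 0.182}])

```text
t: 30.0
tool_pos: [0.5638, 0.1638, 0.293]
orientation: [-2.81, -1.404, 0.0]
force: [-0.5, 0.0, -0.4]
opening: 0.0497
gripper_force: 0.0
```

```bash
python3 -c "
from h import *
plan((650,-262.3,200,-36.7),(650,-262.3,3,None))
cv2.imwrite('pics/s6.png',read_camera('side')[:,:,::-1])
s=cv2.imread('pics/side0.png')
x0,x1,y0,y1=270,300,136,160
A=cv2.resize(s[y0:y1,x0:x1].astype(np.float32),None,fx=8,fy=8,interpolation=cv2.INTER_CUBIC)
print(s[148,280],s[151,290],s[146,288])
b=cv2.imread('pics/s6.png')
cv2.imwrite('pics/c6.png',np.hstack([cv2.resize(b[200:310,240:330],None,fx=4,fy=4,interpolation=cv2.INTER_CUBIC),cv2.resize(s[115:170,265:305],None,fx=8,fy=8,interpolation=cv2.INTER_CUBIC)]))
"
```

```text
t 30.0 p [563.8 163.8 293. ] phi -36.9 tilt [-0.0001 -0.    ] open 49.7 F [-0.5  0.  -0.4]
yaw -0.003 L mm [-290.1  323.7   93. ] rows 8.0 per row [-0.0363  0.0405  0.0116]
yaw 0.0 L mm [  0.   0. 197.] rows 4.0 per row [0.     0.     0.0492]
[106 144 179] [26 42 75] [ 95 132 169]
```

View pics/c6.png

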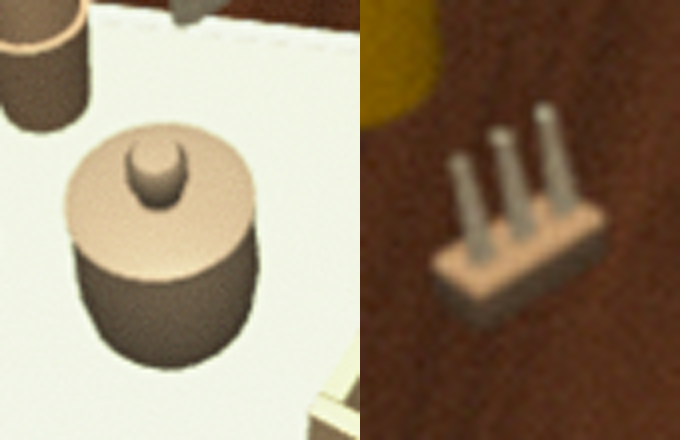

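The lid lies level and centred on the jar, its flange evenly over the belly (crop x 65–257). The cone pack is upright. Going to pick it up.

Call:
carry_out(moves=[{"jaw": 0.05, "dx": -0.036, "dy": 0.04, "dz": 0, "yaw": -0.003}, {"jaw": 0.05, "dx": -0.036, "dy": 0.04, "dz": 0, "yaw": 0}, {"jaw": 0.05, "dx": -0.036, "dy": 0.04, "dz": 0, "yaw": 0}, {"jaw": 0.05, "dx": -0.036, "dy": 0.04, "dz": 0, "yaw": 0}, {"jaw": 0.05, "dx": -0.036, "dy": 0.04, "dz": 0.01, "yaw": 0}, {"jaw": 0.05, "dx": -0.036, "dy": 0.041, "dz": 0.03, "yaw": 0}, {"jaw": 0.05, "dx": -0.037, "dy": 0.041, "dz": 0.03, "yaw": 0}, {"jaw": 0.05, "dx": -0.037, "dy": 0.041, "dz": 0.03, "yaw": 0}])

```text
t: 31.05
tool_pos: [0.6518, -0.2625, 0.1926]
orientation: [2.801, 1.421, 0.0]
force: [0.4, 0.2, 0.8]
opening: 0.0502
gripper_force: 0.0
```

Call:
carry_out(moves=[{"jaw": 0.05, "dx": 0, "dy": 0, "dz": 0.05, "yaw": 0}, {"jaw": 0.05, "dx": 0, "dy": 0, "dz": 0.04, "yaw": 0}, {"jaw": 0.05, "dx": 0, "dy": 0, "dz": 0.02, "yaw": 0}, {"jaw": 0.05, "dx": 0, "dy": 0, "dz": 0, "yaw": 0}, {"jaw": 0.05, "dx": 0, "dy": 0, "dz": 0, "yaw": 0}])

```text
t: 31.68
tool_pos: [0.6531, -0.2611, 0.086]
orientation: [2.801, 1.417, 0.003]
force: [0.0, 0.1, -0.2]
opening: 0.0496
gripper_force: 0.0
```

```bash
python3 -c "
from h import *
plan((650,-262.3,7,-36.7))"
```

```text
t 31.68 p [ 653.1 -261.1   86. ] phi -36.3 tilt [ 0.0032 -0.0016] open 49.6 F [ 0.   0.1 -0.2]
yaw 0.007 L mm [-2.8 -1.8 79. ] rows 2.0 per row [-0.0014 -0.0009  0.0395]
```

Call:
carry_out(moves=[{"jaw": 0.05, "dx": -0.002, "dy": -0.002, "dz": 0.03, "yaw": 0.007}, {"jaw": 0.05, "dx": 0, "dy": 0, "dz": 0.025, "yaw": 0}, {"jaw": 0.05, "dx": 0, "dy": 0, "dz": 0.015, "yaw": 0}, {"jaw": 0.05, "dx": 0, "dy": 0, "dz": 0, "yaw": 0}, {"jaw": 0.05, "dx": 0, "dy": 0, "dz": 0, "yaw": 0}])

```text
t: 32.3
tool_pos: [0.65, -0.2616, 0.0153]
orientation: [2.807, 1.406, 0.002]
force: [0.7, -0.4, -0.0]
opening: 0.0497
gripper_force: 0.0
```

```bash
python3 -c "
from h import *
plan((650,-262.3,7,-36.7))"
```

```text
t 32.3 p [ 650.  -261.6   15.3] phi -36.8 tilt [ 0.0023 -0.0012] open 49.7 F [ 0.7 -0.4 -0. ]
yaw -0.001 L mm [-0.5  0.4  8.3] rows 1.0 per row [-0.0005  0.0004  0.0083]
```

Call:
carry_out(moves=[{"jaw": 0.05, "dx": 0, "dy": 0, "dz": 0.006, "yaw": 0}, {"jaw": 0.05, "dx": 0, "dy": 0, "dz": 0.002, "yaw": 0}, {"jaw": 0.015, "dx": 0, "dy": 0, "dz": 0, "yaw": 0}, {"jaw": 0.015, "dx": 0, "dy": 0, "dz": 0, "yaw": 0}, {"jaw": 0.015, "dx": 0, "dy": 0, "dz": 0, "yaw": 0}, {"jaw": 0.015, "dx": 0, "dy": 0, "dz": 0, "yaw": 0}, {"jaw": 0.015, "dx": 0, "dy": 0, "dz": 0, "yaw": 0}])

```text
t: 33.17
tool_pos: [0.6489, -0.2612, 0.0056]
orientation: [2.809, 1.407, 0.0]
force: [0.0, 0.3, 1.0]
opening: 0.0257
gripper_force: 25.0
```

```bash
python3 -c "
from h import *
plan((650,-262.3,300,-0.8),(420,-150,300,None),(440,155,300,None),(448,156.2,240,None))"
```

```text
t 33.17 p [ 648.9 -261.2    5.6] phi -36.8 tilt [ 0.0003 -0.0002] open 25.7 F [0.  0.3 1. ]
yaw -0.628 L mm [  -1.1    1.1 -294.4] rows 5.0 per row [-0.0002  0.0002 -0.0589]
yaw 0.0 L mm [ 109.1 -231.5   -0. ] rows 5.0 per row [ 0.0218 -0.0463 -0.    ]
yaw 0.0 L mm [305.2  15.7   0. ] rows 6.0 per row [0.0509 0.0026 0.    ]
yaw 0.0 L mm [ 1.3  8.  60. ] rows 2.0 per row [0.0007 0.004  0.03  ]
```

Call:
carry_out(moves=[{"jaw": 0.015, "dx": 0, "dy": 0, "dz": -0.04, "yaw": 0}, {"jaw": 0.015, "dx": 0, "dy": 0, "dz": -0.06, "yaw": 0}, {"jaw": 0.015, "dx": 0, "dy": 0, "dz": -0.06, "yaw": -0.157}, {"jaw": 0.015, "dx": 0, "dy": 0, "dz": -0.06, "yaw": -0.157}, {"jaw": 0.015, "dx": 0, "dy": 0, "dz": -0.06, "yaw": -0.157}, {"jaw": 0.015, "dx": 0, "dy": 0, "dz": -0.02, "yaw": -0.157}, {"jaw": 0.015, "dx": 0.052, "dy": -0.026, "dz": 0, "yaw": 0}, {"jaw": 0.015, "dx": 0.052, "dy": -0.026, "dz": 0, "yaw": 0}])

```text
t: 34.17
tool_pos: [0.5976, -0.1557, 0.3049]
orientation: [-2.238, -2.204, 0.0]
force: [0.8, 0.7, 0.1]
opening: 0.0256
gripper_force: 25.0
```

Call:
carry_out(moves=[{"jaw": 0.015, "dx": 0.052, "dy": -0.026, "dz": 0, "yaw": 0}, {"jaw": 0.015, "dx": 0.052, "dy": -0.026, "dz": 0, "yaw": 0}, {"jaw": 0.015, "dx": 0.052, "dy": -0.026, "dz": 0, "yaw": 0}, {"jaw": 0.015, "dx": 0.052, "dy": -0.026, "dz": 0, "yaw": 0}, {"jaw": 0.015, "dx": 0.05, "dy": -0.026, "dz": 0, "yaw": 0}, {"jaw": 0.015, "dx": 0.04, "dy": -0.026, "dz": 0, "yaw": 0}, {"jaw": 0.015, "dx": 0, "dy": 0, "dz": 0, "yaw": 0}, {"jaw": 0.015, "dx": 0, "dy": 0, "dz": 0, "yaw": 0}])

```text
t: 35.17
tool_pos: [0.4466, 0.1435, 0.3055]
orientation: [2.236, 2.206, 0.0]
force: [0.4, -0.7, -1.2]
opening: 0.0255
gripper_force: 25.0
```

```bash
python3 -c "
from h import *
plan((445,156.2,150,-0.8),(445,156.2,82,None))"
```

```text
t 35.17 p [446.6 143.5 305.5] phi -0.8 tilt [ 0.0004 -0.0004] open 25.5 F [ 0.4 -0.7 -1.2]
yaw 0.001 L mm [ 12.7  -1.8 155.5] rows 3.0 per row [ 0.0042 -0.0006  0.0518]
yaw 0.0 L mm [ 0.  0. 68.] rows 2.0 per row [0.    0.    0.034]
```

Call:
carry_out(moves=[{"jaw": 0.015, "dx": 0.0125, "dy": -0.0015, "dz": 0, "yaw": 0}, {"jaw": 0.015, "dx": 0, "dy": 0, "dz": 0.04, "yaw": 0}, {"jaw": 0.015, "dx": 0, "dy": 0, "dz": 0.04, "yaw": 0}, {"jaw": 0.015, "dx": 0, "dy": 0, "dz": 0.04, "yaw": 0}, {"jaw": 0.015, "dx": 0, "dy": 0, "dz": 0.035, "yaw": 0}, {"jaw": 0.015, "dx": 0, "dy": 0, "dz": 0.02, "yaw": 0}, {"jaw": 0.015, "dx": 0, "dy": 0, "dz": 0.01, "yaw": 0}, {"jaw": 0.015, "dx": 0, "dy": 0, "dz": 0, "yaw": 0}])

```text
t: 36.17
tool_pos: [0.445, 0.156, 0.12]
orientation: [-2.237, -2.204, 0.001]
force: [0.1, -0.8, -1.6]
opening: 0.0258
gripper_force: 25.0
```

Call:
carry_out(moves=[{"jaw": 0.015, "dx": 0, "dy": 0, "dz": 0, "yaw": 0}, {"jaw": 0.015, "dx": 0, "dy": 0, "dz": 0, "yaw": 0}])

```text
t: 36.42
tool_pos: [0.4459, 0.1564, 0.1215]
orientation: [2.236, 2.205, 0.002]
force: [-0.2, -0.6, -1.1]
opening: 0.0254
gripper_force: 25.0
```

```bash
python3 -c "
from h import *
plan((445,156.2,82,-0.8))"
```

```text
t 36.42 p [445.9 156.4 121.5] phi -0.8 tilt [0.0018 0.0004] open 25.4 F [-0.2 -0.6 -1.1]
yaw -0.0 L mm [-0.2 -0.9 39.5] rows 1.0 per row [-0.0002 -0.0009  0.0395]
```

Call:
carry_out(moves=[{"jaw": 0.015, "dx": 0, "dy": 0, "dz": 0.02, "yaw": 0}, {"jaw": 0.015, "dx": 0, "dy": 0, "dz": 0.01, "yaw": 0}, {"jaw": 0.015, "dx": 0, "dy": 0, "dz": 0.006, "yaw": 0}, {"jaw": 0.015, "dx": 0, "dy": 0, "dz": 0.003, "yaw": 0}, {"jaw": 0.015, "dx": 0, "dy": 0, "dz": 0.001, "yaw": 0}, {"jaw": 0.015, "dx": 0, "dy": 0, "dz": 0, "yaw": 0}])

```text
t: 37.17
tool_pos: [0.4454, 0.1563, 0.0807]
orientation: [2.237, 2.206, 0.001]
force: [-0.6, 0.4, -1.4]
opening: 0.0257
gripper_force: 25.0
```

Call:
carry_out(moves=[{"jaw": 0.015, "dx": 0, "dy": 0, "dz": 0.0005, "yaw": 0}, {"jaw": 0.015, "dx": 0, "dy": 0, "dz": 0, "yaw": 0}])

```text
t: 37.42
tool_pos: [0.4454, 0.1563, 0.0804]
orientation: [2.237, 2.206, 0.001]
force: [-1.9, -0.1, 4.5]
opening: 0.0256
gripper_force: 25.0
```

Pack is on the shelf. Release, lift, and check its position; then push it back with the closed fingers from the front, so the gripper body never nears the lid knob.

Call:
carry_out(moves=[{"jaw": 0.032, "dx": 0, "dy": 0, "dz": 0, "yaw": 0}, {"jaw": 0.044, "dx": 0, "dy": 0, "dz": 0, "yaw": 0}, {"jaw": 0.044, "dx": 0, "dy": 0, "dz": 0, "yaw": 0}, {"jaw": 0.044, "dx": 0, "dy": 0, "dz": -0.03, "yaw": 0}, {"jaw": 0.044, "dx": 0, "dy": 0, "dz": -0.04, "yaw": 0}, {"jaw": 0.044, "dx": 0, "dy": 0, "dz": -0.04, "yaw": 0}, {"jaw": 0.0, "dx": 0, "dy": -0.03, "dz": 0, "yaw": 0}, {"jaw": 0.0, "dx": 0, "dy": -0.015, "dz": 0, "yaw": 0}])

```text
t: 38.42
tool_pos: [0.3996, 0.157, 0.1905]
orientation: [2.237, 2.206, 0.001]
force: [0.4, -0.4, -0.4]
opening: 0.0286
gripper_force: 0.0
```

```bash
python3 -c "
from h import *
plan((402,156.2,120,-0.8),(402,156.2,82,None),(430,156.2,82,None))
cv2.imwrite('pics/s7.png',read_camera('side')[:,:,::-1])
b=cv2.imread('pics/s7.png')
cv2.imwrite('pics/c7.png',cv2.resize(b[190:350,210:410],None,fx=4,fy=4,interpolation=cv2.INTER_CUBIC)[:600])"
```

```text
t 38.42 p [399.6 157.  190.5] phi -0.8 tilt [0.0009 0.0003] open 28.6 F [ 0.4 -0.4 -0.4]
yaw 0.0 L mm [-0.8  2.4 70.5] rows 2.0 per row [-0.0004  0.0012  0.0352]
yaw 0.0 L mm [ 0.  0. 38.] rows 1.0 per row [0.    0.    0.038]
yaw 0.0 L mm [ 0.4 28.  -0. ] rows 1.0 per row [ 0.0004  0.028  -0.    ]
```

View pics/c7.png

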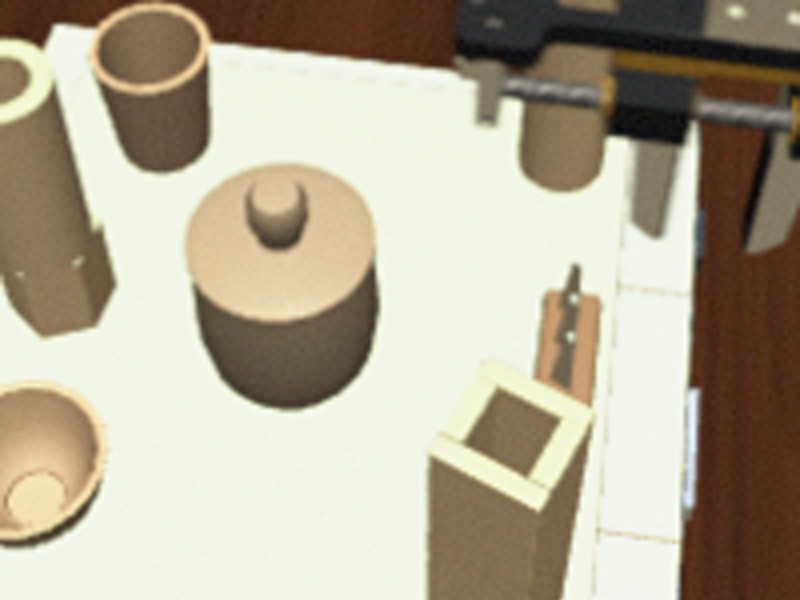

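```bash
python3 -c "
from h import *
c=np.array([[545,290],[600,293],[536,375],[594,395]])/4.+[210,190]-.37
P=onz('side',c,.093)[:,:2]*1000;print(P.round(1))"
```

```text
[[458.3 129.6]
 [434.2 127.8]
 [458.3 172.5]
 [433.4 178.6]]
```

Call:
carry_out(moves=[{"jaw": 0.0, "dx": -0.001, "dy": 0.001, "dz": 0.03, "yaw": 0}, {"jaw": 0.0, "dx": 0, "dy": 0, "dz": 0.03, "yaw": 0}, {"jaw": 0.0, "dx": 0, "dy": 0, "dz": 0.03, "yaw": 0}, {"jaw": 0.0, "dx": 0, "dy": 0, "dz": 0.018, "yaw": 0}, {"jaw": 0.0, "dx": 0, "dy": 0, "dz": 0, "yaw": 0}, {"jaw": 0.0, "dx": 0, "dy": 0, "dz": 0, "yaw": 0}])

```text
t: 39.22
tool_pos: [0.4017, 0.156, 0.0827]
orientation: [2.237, 2.205, 0.001]
force: [0.5, -0.1, 0.2]
opening: 0.0006
gripper_force: 0.0
```

```bash
python3 -c "
from h import *
plan((414,156.2,82,-0.8))"
```

```text
t 39.23 p [401.7 156.   82.7] phi -0.8 tilt [0.0008 0.0002] open 0.6 F [ 0.5 -0.1  0.2]
yaw -0.0 L mm [ 0.4 12.3  0.7] rows 1.0 per row [0.0004 0.0123 0.0007]
```

Call:
carry_out(moves=[{"jaw": 0, "dx": 0, "dy": 0.006, "dz": 0, "yaw": 0}, {"jaw": 0, "dx": 0, "dy": 0.004, "dz": 0, "yaw": 0}, {"jaw": 0, "dx": 0, "dy": 0.002, "dz": 0, "yaw": 0}, {"jaw": 0, "dx": 0, "dy": 0.002, "dz": 0, "yaw": 0}, {"jaw": 0, "dx": 0, "dy": 0.002, "dz": 0, "yaw": 0}, {"jaw": 0, "dx": 0, "dy": 0.002, "dz": 0, "yaw": 0}, {"jaw": 0, "dx": 0, "dy": 0.002, "dz": 0, "yaw": 0}, {"jaw": 0, "dx": 0, "dy": 0.002, "dz": 0, "yaw": 0}])

```text
t: 40.22
tool_pos: [0.4231, 0.1556, 0.0819]
orientation: [-2.237, -2.206, 0.0]
force: [-0.9, 0.5, 0.7]
opening: 0.0009
gripper_force: 0.3
```

```bash
python3 -c "
from h import *
plan((430,156.2,82,-0.8))
cv2.imwrite('pics/s8.png',read_camera('side')[:,:,::-1])
b=cv2.imread('pics/s8.png')
cv2.imwrite('pics/c8.png',cv2.resize(b[190:310,290:410],None,fx=5,fy=5,interpolation=cv2.INTER_CUBIC))"
```

```text
t 40.23 p [423.1 155.6  81.9] phi -0.8 tilt [-0.0002 -0.    ] open 0.9 F [-0.9  0.5  0.7]
yaw 0.0 L mm [ 0.7  6.9 -0.1] rows 1.0 per row [ 0.0007  0.0069 -0.0001]
```

View pics/c8.png

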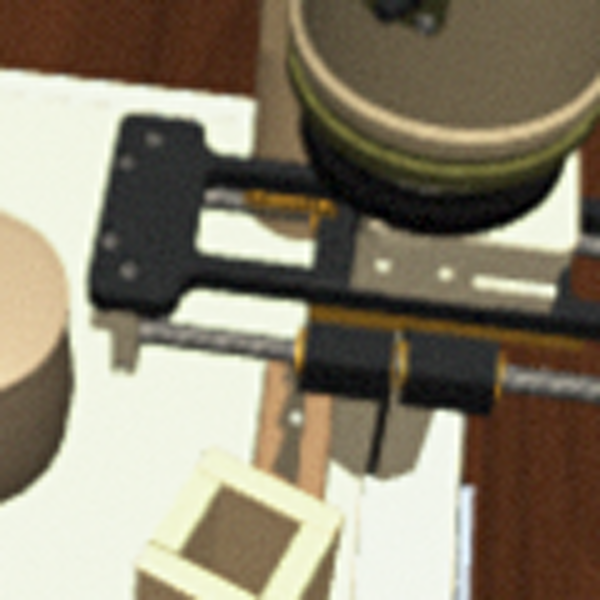

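Fingertips (crop about (333–430, 470)) are just in front of the bar (right edge about 328 at row 430), touching lightly if at all. I'll push on and track the bar's edges by code.

```bash
cat > bar.py <<'E'
from h import *
import sys
plan((430,156.2,82,-0.8))
if len(sys.argv)>1: cv2.imwrite(sys.argv[1],read_camera('side')[:,:,::-1])
b=cv2.imread(sys.argv[1] if len(sys.argv)>1 else 'pics/s8.png').astype(int)
for r in (268,272,276):
    w=(b[r,335:362,2]-b[r,335:362,0]);g=b[r,335:362,2]
    L=[c for c in range(335,362) if b[r,c,2]-b[r,c,0]>40]
    P=onz('side',[[L[0]-.5,r],[L[-1]+.5,r]],.093)*1000
    print(r,L[0],L[-1],P[:,0].round(1),P[:,1].round(0))
E
python3 bar.py; cp pics/s7.png pics/s7b.png
python3 - <<'E'
import cv2;b=cv2.imread('pics/s8.png').astype(int);print(b[274,338:362].tolist())
E
```

```text
t 40.27 p [423.4 155.6  81.9] phi -0.8 tilt [0.0002 0.    ] open 0.3 F [-0.8 -0.1 -0.7]
yaw -0.0 L mm [ 0.7  6.6 -0.1] rows 1.0 per row [ 0.0007  0.0066 -0.0001]
268 343 347 [463.1 454.5] [143. 141.]
272 342 356 [464.  438.3] [151. 147.]
276 341 356 [465.  437.8] [159. 155.]
[[230, 245, 242], [231, 247, 243], [233, 248, 243], [160, 194, 197], [101, 140, 169], [112, 155, 195], [107, 154, 196], [96, 132, 161], [82, 106, 120], [89, 109, 122], [134, 155, 158], [159, 181, 183], [121, 146, 156], [109, 150, 185], [112, 156, 196], [117, 160, 202], [113, 157, 199], [103, 145, 185], [94, 122, 140], [93, 114, 124], [100, 121, 132], [99, 124, 132], [96, 119, 130], [93, 119, 129]]
```

Call:
carry_out(moves=[{"jaw": 0, "dx": 0.0005, "dy": 0.002, "dz": 0, "yaw": 0}, {"jaw": 0, "dx": 0, "dy": 0.002, "dz": 0, "yaw": 0}, {"jaw": 0, "dx": 0, "dy": 0.002, "dz": 0, "yaw": 0}, {"jaw": 0, "dx": 0, "dy": 0.002, "dz": 0, "yaw": 0}, {"jaw": 0, "dx": 0, "dy": 0, "dz": 0, "yaw": 0}])

```text
t: 40.9
tool_pos: [0.4313, 0.1559, 0.0819]
orientation: [2.237, 2.206, 0.0]
force: [0.1, -0.3, -0.2]
opening: 0.0005
gripper_force: 0.0
```

```bash
python3 bar.py pics/s9.png
```

```text
t 40.9 p [431.3 155.9  81.9] phi -0.8 tilt [ 0.0001 -0.    ] open 0.5 F [ 0.1 -0.3 -0.2]
yaw -0.0 L mm [ 0.2 -1.3 -0.1] rows 1.0 per row [ 0.0002 -0.0013 -0.0001]
268 338 349 [471.7 451. ] [144. 141.]
272 337 351 [472.6 446.9] [152. 148.]
276 336 351 [473.4 446.3] [160. 156.]
```

Call:
carry_out(moves=[{"jaw": 0, "dx": 0, "dy": 0.0015, "dz": 0, "yaw": 0}, {"jaw": 0, "dx": 0, "dy": 0, "dz": 0, "yaw": 0}, {"jaw": 0, "dx": 0, "dy": -0.02, "dz": 0, "yaw": 0}, {"jaw": 0, "dx": 0, "dy": -0.02, "dz": -0.03, "yaw": 0}, {"jaw": 0, "dx": 0, "dy": -0.01, "dz": -0.05, "yaw": 0}, {"jaw": 0, "dx": 0, "dy": 0, "dz": -0.06, "yaw": 0}, {"jaw": 0, "dx": -0.05, "dy": 0, "dz": -0.05, "yaw": 0}, {"jaw": 0, "dx": -0.06, "dy": 0, "dz": 0, "yaw": 0}])

```text
t: 41.95
tool_pos: [0.3831, 0.0522, 0.2708]
orientation: [2.229, 2.206, 0.009]
force: [0.9, -0.3, -0.8]
opening: 0.0006
gripper_force: 0.0
```

Call:
carry_out(moves=[{"jaw": 0, "dx": -0.06, "dy": 0, "dz": 0, "yaw": 0}, {"jaw": 0, "dx": -0.06, "dy": 0, "dz": 0, "yaw": 0}, {"jaw": 0, "dx": -0.06, "dy": 0, "dz": 0, "yaw": 0}, {"jaw": 0, "dx": -0.06, "dy": 0, "dz": 0, "yaw": 0}, {"jaw": 0, "dx": -0.05, "dy": 0, "dz": 0, "yaw": 0}, {"jaw": 0, "dx": 0, "dy": 0, "dz": 0, "yaw": 0}])

```text
t: 42.7
tool_pos: [0.3763, -0.2403, 0.2657]
orientation: [-2.242, -2.2, 0.001]
force: [0.1, 0.9, 0.6]
opening: 0.0005
gripper_force: 0.0
```

```bash
python3 -c "
from h import *
plan((430,156.2,82,-0.8))
cv2.imwrite('pics/s10.png',read_camera('side')[:,:,::-1]);cv2.imwrite('pics/t10.png',read_camera('top')[:,:,::-1])
b=cv2.imread('pics/s10.png');c=cv2.imread('pics/t10.png')
A=cv2.resize(c[225:265,195:255].astype(np.float32),None,fx=8,fy=8,interpolation=cv2.INTER_CUBIC)
M=(A[...,2]-A[...,0]>20).astype(np.uint8);cs,_=cv2.findContours(M,0,1);k=max(cs,key=cv2.contourArea)[:,0]
P=(onz('top',(k+.5)/8-.5+[195,225],.093)[:,:2]*1000).astype(np.float32);print(cv2.minAreaRect(P))
r=lambda q,k:cv2.resize(q,None,fx=k,fy=k,interpolation=cv2.INTER_CUBIC)
cv2.imwrite('pics/c10.png',np.hstack([r(b[150:350,200:390],2.),r(c[130:280,150:310],400/150)[:400,:400]]))"
```

```text
t 42.7 p [ 376.3 -240.3  265.7] phi -1.1 tilt [-0.0009 -0.0001] open 0.5 F [0.1 0.9 0.6]
yaw -0.005 L mm [397.2  48.2 183.7] rows 8.0 per row [0.0497 0.006  0.023 ]
((461.0226135253906, 155.89535522460938), (57.81658935546875, 25.455398559570312), 89.01696014404297)
```

View pics/c10.png

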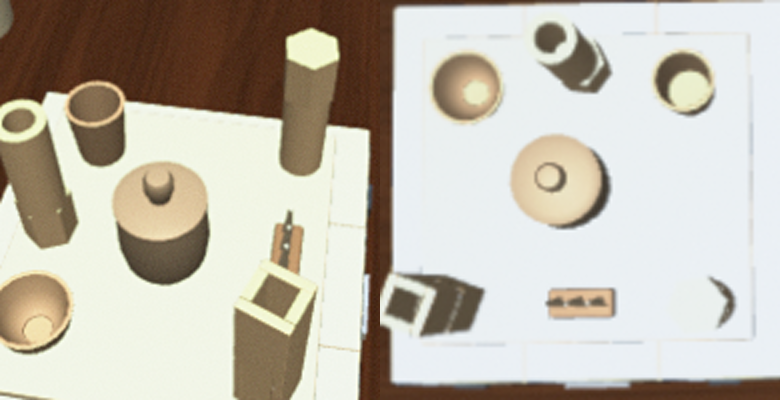

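The final picture shows all three columns standing at full height, the lid seated at (557,180) and the cone pack at (582,303) between the front columns. It measures (461.0,155.9) mm at 89°, against a target of (461.1,156.2). Handing in.

```bash
python3 -c "
from plant import *
print(close_job())"
```

```text
the job is handed in; nothing more can be done
None
```

The job is handed in, with no verdict shown: all three columns are topped up to 150 mm, the lid is seated on the jar, and the cone pack stands midway between the front columns. My last pictures, taken just before hand-in, showed everything upright, and the robot clock read 42.7 s of the 136 s allowed.

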